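Fit the welled stage plate well-up and set the specimen in it

ROBOT

A 7-joint arm with a two-finger parallel gripper is mounted at the origin on the work surface. World frame = base frame: x ahead of the robot, y to its left, z up, the work surface at z = 0. Lengths are in m, angles in degrees, forces in N, time in s.
With the tool pointing down it reaches from about 0.425 to 0.875 m from the base axis. Payload 8.4 kg.
Tool frame: the origin (TCP) lies midway between the tips of the shut fingers; the grasp point (between the pads) lies 19 mm behind it; x points along the fingers, y is the direction in which the jaws open and shut, and the axes are right-handed (so a half turn about x gives the same grasp; the last joint's range is limited). The gripper opens to 87 mm and grips with 3 to 60 N. Pads are 19 mm wide; open, the fingers measure 117 mm over their backs; the gripper's body (75 mm by 190 mm) begins 51 mm behind the grasp point.
Start: joints at [60.264, 19.091, 2.286, 83.961, -0.768, 76.965, -3.352], TCP at [0.265, -0.594, 0.223] pointing down, gripper open.
Joint ranges: [-147.57, 147.57], [-21.85, 119.76], [-74.77, 79.35], [14.55, 137.4], [-85.83, 265.84], [4.83, 119.75], [-152.11, 152.11]. Speed limits (degrees/s): [127.2, 127.2, 159.86, 159.86, 180, 180, 180].

INTERFACE

Orientations are given as [roll, pitch, yaw] about the fixed x, y, z axes, in that order (R = Rz(yaw) Ry(pitch) Rx(roll)).
In Python, from plant import ctrl gives the robot as it stands.
- The arm moves only by the shell command python3 -m jog 'ROWS' [FORCE]. ROWS is JSON, a list of rows, each a list of 7 numbers: the finger opening in mm, from 0 to 87, then the shift along the world's x, y, z in units of 0.2 m (1.0 is 0.2 m), then the turn, a rotation vector about the world's x, y, z in units of 1.5 rad (1.0 is 1.5 rad). A call has 1 to 8 rows; each row is the pose to reach, as a shift and turn from the pose measured when the call began; what a row does not reach only later rows make up. A row lasts 1/10 s, in which the tool goes at most 50 mm and 8.59 degrees, less where a joint would pass 70% of its speed; a pose out of reach is approached as far as the arm can. A call with a number of a shift or a turn outside -1 to 1 is refused whole. A call with a gripper value outside its range is refused whole. The fingers move at their own pace and stop on an object; FORCE is the grip in N (left out, the last holds). Time passes only in rows, so rows that repeat a pose let the fingers close. It gives the time, the measured TCP pose, the force and the opening at its end, in the units of the state.
- ctrl.get_obs(): the state, without advancing time (a new reading comes with each control period).
- ctrl.camera(name): name is "scene" or "top" or "wrist"; returns a dict with "frame" (480x640x3 uint8, red, green, blue), "K" (3x3 intrinsics, pixels), "extrinsics" (4x4, takes a point from camera to world coordinates); the wrist camera has in their place "mount" (4x4, takes a point from camera to tool coordinates, whose origin is the TCP and whose axes are the tool frame's). Camera axes: x right, y up, looking along -z (the intrinsics and any distortion apply to the point x, -y, -z); pixel columns grow to the right and rows downward; lengths in m; the calibration is good to about 2 mm. A picture is of the moment at which its call begins: read the wrist's pose just before it. There is no depth.
- ctrl.finish_job(): hands the job in, once; it reports no verdict.
The state is a dict: "time": time; "joints": joint angles; "qvel": joint speeds; "joint_efforts": joint torques, N m; "eef_pos": TCP position; "orientation": TCP orientation; "wrist_force": force on the tool from outside, world axes, zero at the start; "torque": the same for the moment, N m; "opening": finger opening in m.
Only numpy, scipy, OpenCV 4.12 (cv2) and the standard library are available. Lean on these libraries where they do the work, as an engineer would, in place of code of your own. Each camera call takes 0.05 s, during which the arm holds its last target.

TASK

Take the larger white plate out of its slotted stand and lay it, collar down and well up, fully home on the black ring seat of the microscope base. Then stand the round resin puck flat in the plate's well. Set both down rather than letting them fall, and leave the other things on the bench where they are.

Things in the scene. Friction and masses are not known exactly. Their poses are not given: they have to be found in the camera images.
- plate_center (a point): Larger white plate (50 g), a disc of diameter 58, 9 thick: point on its axis, half-way through. x is its axis: the +x face has a well, diameter 44, 3 deep (rim at x +4.5, floor at +1.5); from the other face (x -4.5) a collar of diameter 40 sticks out 5. It starts on edge, well facing +y (the robot's left) within 30 degrees, centre 59 above the bench; a grip across the rim's 58 can lay it level.
- stand_big: Dark fixed stand of the larger plate: origin under its centre, on the bench; x is the way the well faces. Foot 64 (x) by 38 (y), 8 high; block 26 by 34 up to the slot's floor at 30. The slot, along y and 10 wide, holds only the lowest 8 of the plate (lips 30 long), which lifts straight out; both sides of the disc overhang the stand.
- seat (a point): Centre of the top edge of the black ring seat; z up. Ring 54 outside, 44 inside, bore 31 deep, edge 65 above the bench and 35 above the fixed white base (140 in x, 170 in y, 30 high). The collar goes in the bore and the disc rests on this edge, overhanging by 2 all round: plate centre 4.5 above this point. A post socket (diameter 32, 20 above the base) stands at x +45, y +62.
- puck_center (a point): Centre of the round amber resin puck with a dark specimen cast in it: cylinder of diameter 30, 22 high, 22 g, standing on the bench; z is its axis. In the well of the seated plate its centre is 17 above the seat point. It may stand anywhere in the well.
- small_plate_center (a point): Centre of the smaller white plate (diameter 42, 9 thick, flat on one face, a 24 diameter collar on the other, no well), on edge in another stand of the same kind, centre 51 above the bench. Leave it.
- resin_bar: Rectangular amber resin bar 30 x 42 x 18, lying on the bench; origin under its centre. Leave it.
- dropper: Amber dropper bottle, diameter 36, 75 high; origin under its centre. Leave it.
- jar: Glass jar, diameter 56, 65 high; origin under its centre. Leave it.
- petri: Flat clear dish with lid, diameter 90, 14 high; origin under its centre. Leave it.
There are look-alikes about, which are no part of the job. What is shaped like the part that bears puck_center but pink or purple is not meant. What is shaped like the part that bears plate_center but red is not meant.

How it is judged:
By the outcome, as a careful person would: the job done as asked, in the order asked, and still so for the second after the job is handed in, with the robot touching nothing.
It also fails if it takes over 66 s, if anything falls off the work surface, if the arm or the gripper's body presses on something with over 40 N, if the wrist force passes 120 N, or if a joint passes its speed limit or range.

## Working session

There is one attempt and no reset: what is moved stays moved. The work goes in short steps, Python scripts to look and compute and a shell command to move; the robot and the scene stay as the last step left them, time stands still between calls to the robot, and variables do not carry over. Pictures are saved under pics/ and viewed, and the job is handed in when it is done.

```bash
ls; mkdir -p pics; python3 - <<'E'
from plant import ctrl
import cv2
o=ctrl.get_obs();print(o)
for n in("scene","top","wrist"):
    c=ctrl.camera(n);cv2.imwrite(f"pics/{n}0.png",c["frame"][:,:,::-1]);print(n,[k for k in c]);print(c["K"]);print(c.get("extrinsics",c.get("mount")));print({k:v for k,v in c.items() if k not in("frame","K","extrinsics","mount")})
E
```

```text
pics
{'time': 0.0, 'joints': array([60.26395663, 19.13017052,  2.2841766 , 84.01188393, -0.76581408,
       76.96364561, -3.35217098]), 'qvel': array([ 0.02251088,  0.01325471,  0.06316427, -0.03206501,  0.05198341,
        0.00183586, -0.02913648]), 'joint_efforts': array([-6.94631126e-04, -6.56360292e+01,  1.33483607e+00, -4.03801596e+01,
       -5.97071601e-02,  4.50891873e-02,  2.14590091e-04]), 'eef_pos': array([ 0.26469774, -0.59315439,  0.22167004]), 'orientation': array([-85.01362862,  89.90949952, 119.03815087]), 'wrist_force': array([-0.36871899,  0.03749172, -0.16602929]), 'torque': array([-0.01999529,  0.07600099, -0.02203684]), 'opening': 0.08662615300062741}
scene ['frame', 'K', 'extrinsics']
[[575.89789493   0.         336.58824882]
 [  0.         575.89789493 238.00772936]
 [  0.           0.           1.        ]]
[[-0.82114686 -0.41473362  0.3920636   1.02031651]
 [ 0.57060913 -0.58325268  0.57811895  0.59548991]
 [-0.01109322  0.69843563  0.7155869   0.90093549]
 [ 0.          0.          0.          1.        ]]
{}
top ['frame', 'K', 'extrinsics']
[[450.70771252   0.         318.85471629]
 [  0.         450.70771252 242.00041658]
 [  0.           0.           1.        ]]
[[-0.00234561  0.97300706 -0.23076343  0.32826422]
 [-0.99999622 -0.00195188  0.0019345  -0.06329961]
 [ 0.00143186  0.23076709  0.97300796  1.22732228]
 [ 0.          0.          0.          1.        ]]
{}
wrist ['frame', 'K', 'mount']
[[416.86091069   0.         313.2246125 ]
 [  0.         416.86091069 239.2344289 ]
 [  0.           0.           1.        ]]
[[-7.23714163e-04  2.82249717e-01 -9.59340697e-01 -1.62896320e-01]
 [ 9.99999377e-01 -6.11099282e-04 -9.34179395e-04 -2.44180662e-04]
 [-8.49924282e-04 -9.59340775e-01 -2.82249099e-01 -7.71680381e-02]
 [ 0.00000000e+00  0.00000000e+00  0.00000000e+00  1.00000000e+00]]
{}
```

View pics/scene0.png

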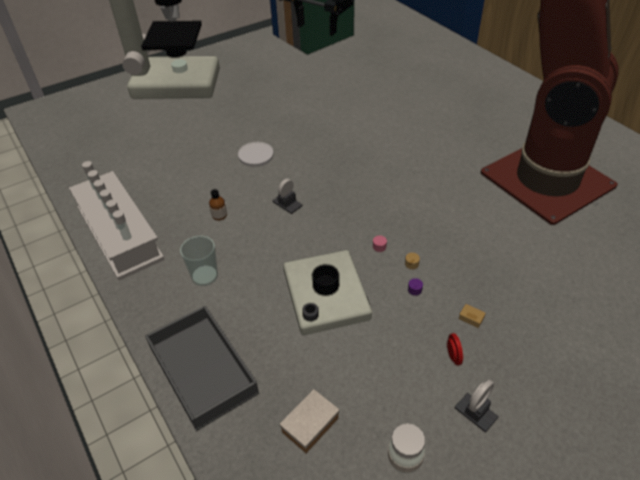

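View pics/top0.png

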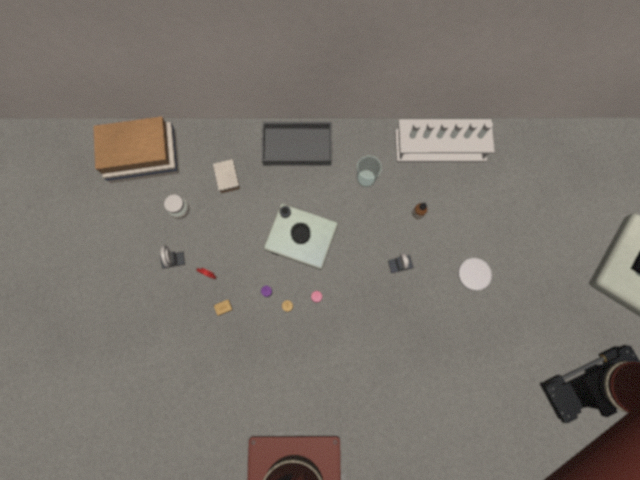

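View pics/wrist0.png

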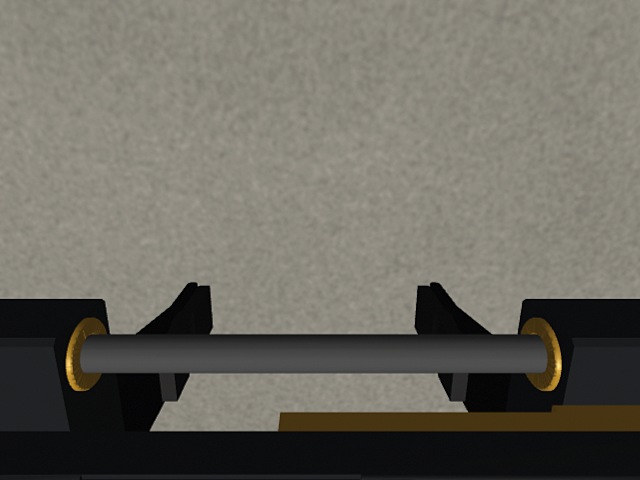

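```bash
cat > h.py <<'E'
from plant import ctrl
import numpy as np,cv2
from scipy.spatial.transform import Rotation as R
np.set_printoptions(precision=4,suppress=True)
def toolT(o):
    T=np.eye(4);T[:3,:3]=R.from_euler('xyz',o['orientation'],degrees=True).as_matrix();T[:3,3]=o['eef_pos'];return T
def cam(n):
    o=ctrl.get_obs();c=ctrl.camera(n)
    E=c['extrinsics'] if 'extrinsics' in c else toolT(o)@c['mount']
    return c['frame'],c['K'],E
def ray(K,E,u,v):
    d=np.array([(u-K[0,2])/K[0,0],-(v-K[1,2])/K[1,1],-1.]);return E[:3,3],E[:3,:3]@d
def at(K,E,u,v,z):
    p,d=ray(K,E,u,v);return p+d*(z-p[2])/d[2]
def proj(K,E,P):
    q=np.linalg.inv(E)@np.append(P,1);return np.array([K[0,0]*q[0]/-q[2]+K[0,2],K[1,1]*-q[1]/-q[2]+K[1,2]])
def tri(rays):
    A=np.zeros((3,3));b=np.zeros(3)
    for p,d in rays:
        d=d/np.linalg.norm(d);M=np.eye(3)-np.outer(d,d);A+=M;b+=M@p
    return np.linalg.solve(A,b)
def crop(f,x,y,w,h,s,name):
    cv2.imwrite(name,cv2.resize(f[y:y+h,x:x+w,::-1],None,fx=s,fy=s,interpolation=cv2.INTER_CUBIC))
E
python3 - <<'E'
from h import *
f,K,E=cam('scene');g,K2,E2=cam('top')
a=np.vstack([cv2.resize(f[320:440,420:540,::-1],(400,400),interpolation=2),]) 
b=cv2.resize(f[225:305,360:440,::-1],(400,400),interpolation=2)
cv2.imwrite('pics/c1.png',np.hstack([a,b]))
a=cv2.resize(g[235:315,150:230,::-1],(400,400),interpolation=2)
b=cv2.resize(g[200:310,250:340,::-1],(400,489),interpolation=2)[:400]
b=cv2.resize(g[200:280,260:340,::-1],(400,400),interpolation=2)
cv2.imwrite('pics/c2.png',np.hstack([a,b]))
def blob(f,lo,hi):
    m=cv2.inRange(cv2.cvtColor(f,cv2.COLOR_RGB2HSV),lo,hi);n,l,s,c=cv2.connectedComponentsWithStats(m)
    return [(s[i],c[i]) for i in range(1,n) if s[i][4]>20]
print(blob(f,(12,120,90),(25,255,255)));print(blob(g,(12,120,90),(25,255,255)))
for n,s,t in [('big',(482,395),(167,257)),('puck',(412,260),(287.5,306)),('seat',(326,273),(300.5,232))]:
    print(n,tri([ray(K,E,*s),ray(K2,E2,*t)]))
print(at(K2,E2,300.5,232,.065),at(K,E,326,273,.065),at(K2,E2,287.5,306,.022))
print(ctrl.get_obs()['time'])
E
```

```text
[(array([213, 200,   7,   5,  24], dtype=int32), array([216.25, 201.75])), (array([406, 253,  13,  11, 111], dtype=int32), array([412.0541, 258.2072])), (array([460, 305,  25,  19, 271], dtype=int32), array([472.2177, 313.9077]))]
[(array([  95,  118,   71,   51, 1938], dtype=int32), array([129.8271, 142.3473])), (array([416, 205,  10,  10,  42], dtype=int32), array([419.6905, 210.3095]))]
big [0.5665 0.3383 0.0523]
puck [0.4406 0.0189 0.0096]
seat [ 0.6316 -0.0164  0.063 ]
[ 0.6314 -0.0168  0.065 ] [ 0.6323 -0.0147  0.065 ] [0.4394 0.0181 0.022 ]
0.25
```

View pics/c1.png

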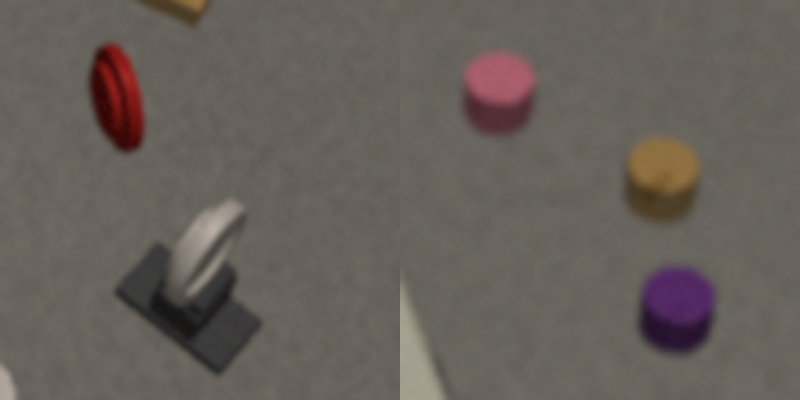

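View pics/c2.png

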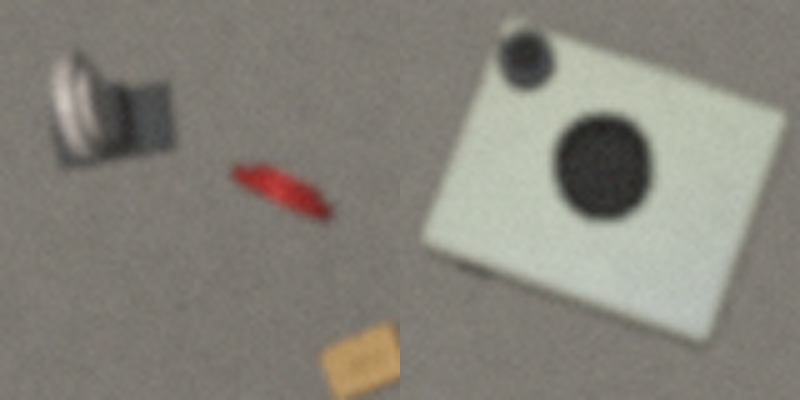

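```bash
python3 - <<'E'
from h import *
print(toolT(ctrl.get_obs()))
E
python3 -m jog '[[87,0.25,0.25,0.2,0,0,0],[87,0.45,0.5,0.3,0,0,0.08],[87,0.6,0.75,0.3,0,0,0.16],[87,0.7,1,0.3,0,0,0.24]]'
```

```text
[[-0.0004  0.4075 -0.9132  0.2648]
 [ 0.0007 -0.9132 -0.4075 -0.5934]
 [-1.     -0.0008  0.0001  0.2221]
 [ 0.      0.      0.      1.    ]]
time: 0.65
eef_pos: [0.3795, -0.4416, 0.2783]
orientation: [88.2, 90.0, -46.8]
wrist_force: [0.4, 0.1, -0.4]
opening: 0.087
```

```bash
python3 -m jog '[[87,0.2,0.25,0.1,0,0,0.09],[87,0.4,0.5,0.2,0,0,0.18],[87,0.5,0.75,0.2,0,0,0.27],[87,0.6,1,0.2,0,0,0.36]]'; python3 -m jog '[[87,0.1,0.25,0,0,0,0.09],[87,0.2,0.5,0,0,0,0.18],[87,0.3,0.75,0,0,0,0.27],[87,0.3,1,0,0,0,0.3]]'; python3 -m jog '[[87,0.1,0.25,0,0,0,0.06],[87,0.2,0.5,0,0,0,0.1],[87,0.3,0.75,0,0,0,0.1],[87,0.3,1,0,0,0,0.1]]' 
```

```text
time: 1.05
eef_pos: [0.4833, -0.278, 0.3171]
orientation: [80.3, 89.9, -23.4]
wrist_force: [1.1, -0.0, -0.1]
opening: 0.0867
time: 1.45
eef_pos: [0.5432, -0.0889, 0.3167]
orientation: [88.9, 89.9, 11.2]
wrist_force: [0.9, -0.4, -0.8]
opening: 0.0868
time: 1.85
eef_pos: [0.6033, 0.0994, 0.3161]
orientation: [91.8, 89.9, 22.6]
wrist_force: [0.5, 0.6, 0.2]
opening: 0.0868
```

```bash
python3 -m jog '[[87,0,0.25,0,0,0,-0.05],[87,0,0.5,0,0,0,-0.1],[87,0,0.75,0,0,0,-0.12],[87,-0.05,1,0,0,0,-0.12],[87,-0.05,1,0,0,0,-0.12]]'; python3 - <<'E'
from h import *
f,K,E=cam('wrist');cv2.imwrite('pics/w1.png',f[:,:,::-1]);print(toolT(ctrl.get_obs()),ctrl.get_obs()['joints'])
print(proj(K,E,[.5665,.338,.059]))
E
```

```text
time: 2.35
eef_pos: [0.5891, 0.308, 0.3155]
orientation: [179.8, 89.7, 100.9]
wrist_force: [-1.1, -0.5, -0.3]
opening: 0.087
[[ 0.0003  0.9819  0.1893  0.5907]
 [ 0.0023  0.1893 -0.9819  0.3045]
 [-1.      0.0007 -0.0022  0.3156]
 [ 0.      0.      0.      1.    ]] [ -5.5604  23.219  -36.7325  71.3077  13.5494  89.6293 -29.1572]
[297.1395 163.5003]
```

View pics/w1.png

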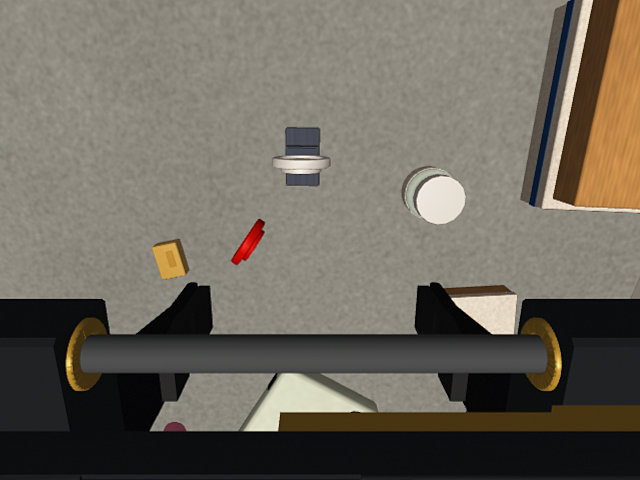

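```bash
python3 - <<'E'
from h import *
f,K,E=cam('wrist');crop(f,262,117,80,75,8,'pics/w1c.png')
E
```

```text
(no output)
```

View pics/w1c.png

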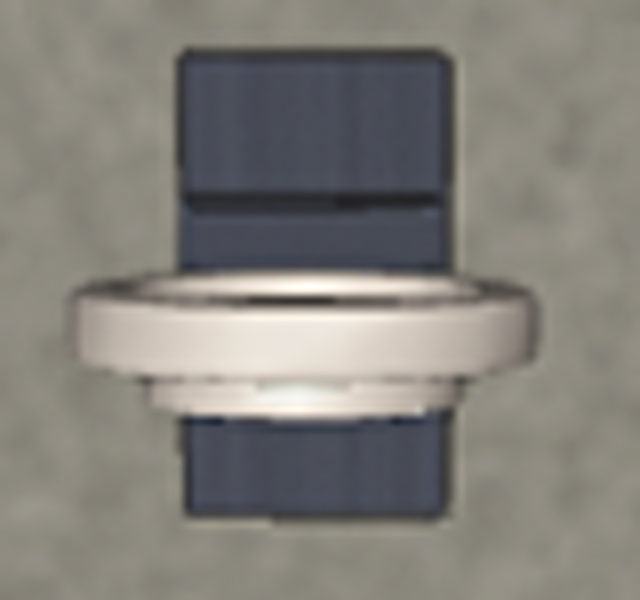

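```bash
python3 - <<'E'
from h import *
f,K,E=cam('wrist')
P=lambda u,v,z:at(K,E,u/8+262-.0625*7,v/8+117-.4375,z)
c=[P(*q,.008) for q in [(180,48),(452,48),(447,518),(185,518)]]
print(np.array(c));print('centre',np.mean(c,0), [np.linalg.norm(c[i]-c[(i+1)%4]) for i in range(4)])
a=(c[0]+c[1]-c[2]-c[3])[:2];print('az',np.degrees(np.arctan2(a[1],a[0])))
l=P(72,325,.059);r=P(538,325,.059);print(l,r,(l+r)/2,np.linalg.norm(l-r), np.degrees(np.arctan2(*(r-l)[1::-1])))
T=toolT(ctrl.get_obs());print(T, ctrl.get_obs()['time'])
E
```

```text
[[0.5479 0.3656 0.008 ]
 [0.5842 0.3725 0.008 ]
 [0.5956 0.3095 0.008 ]
 [0.5593 0.3026 0.008 ]]
centre [0.5718 0.3375 0.008 ] [np.float64(0.03696352208363061), np.float64(0.06396713668496046), np.float64(0.03702183300626545), np.float64(0.06396266449534628)]
az 100.26286453940097
[0.5435 0.3317 0.059 ] [0.6002 0.3425 0.059 ] [0.5719 0.3371 0.059 ] 0.05776722276747613 10.729158714352522
[[ 0.0019  0.9832  0.1824  0.5933]
 [-0.0001  0.1824 -0.9832  0.2993]
 [-1.      0.0018  0.0005  0.3158]
 [ 0.      0.      0.      1.    ]] 2.5
```

```bash
python3 - <<'E'
from h import *
for i in range(2):
    f,K,E=cam('wrist');print(toolT(ctrl.get_obs())[:3,3])
g=cv2.resize(f[117:192,262:342],None,fx=8,fy=8,interpolation=2)
C=np.array([.5718,.3375,0]);az=np.radians(100.4);x=np.array([np.cos(az),np.sin(az),0]);y=np.array([-x[1],x[0],0])
for i,j in [(1,1),(1,-1),(-1,1),(-1,-1)]:
    p=proj(K,E,C+x*.032*i+y*.019*j+[0,0,.008]);cv2.circle(g,tuple(((p-[262,117]+.5)*8).astype(int)),4,(255,0,0),-1)
for t in np.linspace(0,2*np.pi,60):
    for s in(.0045,-.0045):
        p=proj(K,E,C+x*s+y*.029*np.cos(t)+[0,0,.059+.029*np.sin(t)]);cv2.circle(g,tuple(((p-[262,117]+.5)*8).astype(int)),2,(0,255,0),-1)
cv2.imwrite('pics/w2.png',g[:,:,::-1])
E
```

```text
[0.5938 0.2981 0.3159]
[0.5941 0.2975 0.316 ]
```

View pics/w2.png

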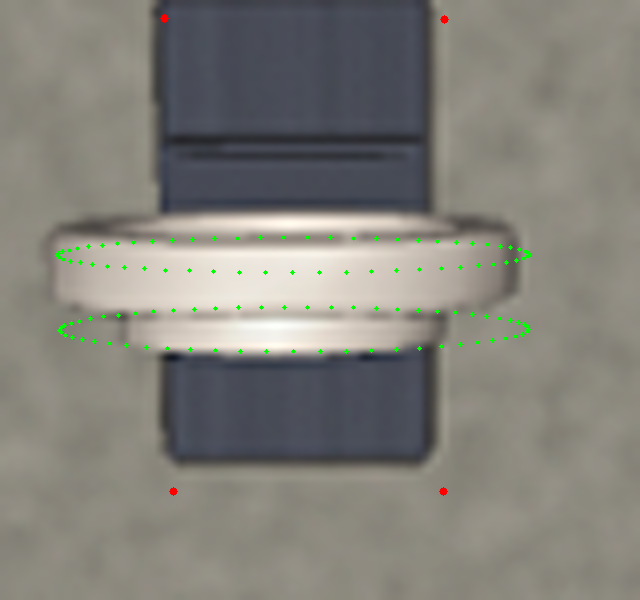

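```bash
python3 - <<'E'
from h import *
for i in range(2):
    f,K,E=cam('wrist');print(toolT(ctrl.get_obs())[:3,3])
np.savez('w3.npz',K=K,E=E)
crop(f,262,102,80,75,8,'pics/w3.png')
E
```

```text
[0.5942 0.2974 0.3161]
[0.5941 0.2975 0.3162]
```

View pics/w3.png

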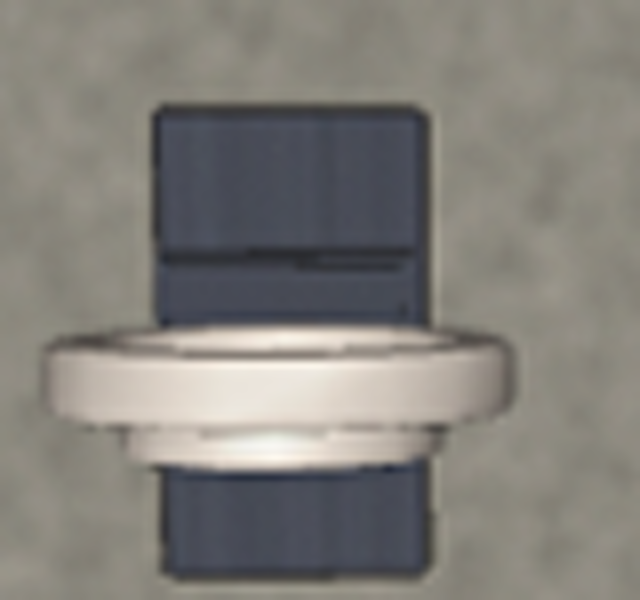

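```bash
python3 - <<'E'
from h import *
d=np.load('w3.npz');K,E=d['K'],d['E']
P=lambda u,v,z:at(K,E,u/8+262-.4375,v/8+102-.4375,z)
c=[P(*q,.008) for q in [(154,103),(428,103),(432,578),(160,578)]]
print('centre',np.mean(c,0), [np.linalg.norm(c[i]-c[(i+1)%4]) for i in range(4)])
a=(c[0]+c[1]-c[2]-c[3])[:2];print('az',np.degrees(np.arctan2(a[1],a[0])))
l=P(45,385,.059);r=P(512,385,.059);print((l+r)/2,np.linalg.norm(l-r), np.degrees(np.arctan2(*(r-l)[1::-1])))
T=toolT(ctrl.get_obs());print(T)
# scene/top check
g,K2,E2=cam('top');f,K1,E1=cam('scene');m=np.array([*np.mean(c,0)[:2],.059]);print(proj(K2,E2,m),proj(K1,E1,m))
print(ctrl.get_obs()['joints'])
E
```

```text
centre [0.5698 0.3411 0.008 ] [np.float64(0.03706060027327053), np.float64(0.06403659663913354), np.float64(0.038269486479264224), np.float64(0.06402552399889692)]
az 100.39902740888046
[0.5698 0.3395 0.059 ] 0.057646444275042924 10.356009403388333
[[ 0.0025  0.9838  0.1791  0.5941]
 [-0.0002  0.1791 -0.9838  0.2975]
 [-1.      0.0025  0.0006  0.3162]
 [ 0.      0.      0.      1.    ]]
[165.0739 255.3954] [482.1734 395.1908]
[ -5.155   23.099  -36.5046  71.3337  13.5783  89.6345 -29.1038]
```

```bash
cat >> h.py <<'E'
def goal(C,xd,yd,back=0.):
    x=np.array(xd,float);x/=np.linalg.norm(x);y=np.array(yd,float);y-=x*(y@x);y/=np.linalg.norm(y)
    M=np.column_stack([x,y,np.cross(x,y)]);return np.array(C)+x*(.019-back),M
def delta(C,xd,yd,back=0.,T=None):
    T=toolT(ctrl.get_obs()) if T is None else T
    p,M=goal(C,xd,yd,back);print('shift',(p-T[:3,3])/.2,'turn',R.from_matrix(M@T[:3,:3].T).as_rotvec()/1.5,'tcp',p)
C=np.array([.570,.340,.059]);AX=np.array([-.1805,.9836,0])
E
python3 - <<'E'
from h import *
d=np.load('w3.npz');K,E=d['K'],d['E']
print('jar',at(K,E,440,188,.065),at(K,E,412,188,.065));print('red top',at(K,E,262,212,.058),at(K,E,262,212,.02))
y=[.9836,.1805,0]
for th in (45,):
    t=np.radians(th);xd=-AX*np.cos(t)-np.array([0,0,np.sin(t)])
    delta(C,xd,y,.1);delta(C,xd,y,0)
E
```

```text
jar [0.7175 0.3288 0.065 ] [0.69   0.3238 0.065 ]
red top [0.5455 0.2709 0.058 ] [0.5424 0.2616 0.02  ]
shift [-0.1709  0.4916 -0.9998] turn [-0.5151 -0.0928 -0.0002] tcp [0.5597 0.3963 0.1163]
shift [-0.1071  0.1439 -1.3533] turn [-0.5151 -0.0928 -0.0002] tcp [0.5724 0.3268 0.0456]
```

```bash
python3 -m jog '[[87,-0.04,0.2,0,-0.08,-0.015,0],[87,-0.08,0.4,-0.1,-0.16,-0.03,0],[87,-0.12,0.49,-0.3,-0.25,-0.045,0],[87,-0.17,0.49,-0.45,-0.34,-0.06,0],[87,-0.17,0.49,-0.6,-0.43,-0.078,0],[87,-0.17,0.49,-0.8,-0.515,-0.093,0],[87,-0.17,0.49,-0.9,-0.515,-0.093,0],[87,-0.17,0.49,-0.9,-0.515,-0.093,0]]'
python3 - <<'E'
from h import *
for i in range(3): f,K,E=cam('wrist')
cv2.imwrite('pics/w4.png',f[:,:,::-1]);print(toolT(ctrl.get_obs()),ctrl.get_obs()['joints'])
y=[.9836,.1805,0];t=np.radians(45);xd=-AX*np.cos(t)-np.array([0,0,np.sin(t)])
delta(C,xd,y,0)
g=f.copy();x=AX;yy=np.array([-x[1],x[0],0])
for t in np.linspace(0,2*np.pi,60):
  for s,r in((.0045,.029),(-.0045,.029),(.0045,.022)):
    p=proj(K,E,C+x*s+yy*r*np.cos(t)+[0,0,r*np.sin(t)]);cv2.circle(g,tuple(p.round().astype(int)),1,(0,255,0),-1)
for i,j in [(1,1),(1,-1),(-1,1),(-1,-1)]:
    p=proj(K,E,[.570,.341,.008]+x*.032*i+yy*.019*j);cv2.circle(g,tuple(p.astype(int)),2,(255,0,0),-1)
crop(g,200,80,250,200,3,'pics/w4c.png')
E
```

```text
time: 3.6
eef_pos: [0.559, 0.3951, 0.132]
orientation: [-0.4, 44.9, -79.8]
wrist_force: [0.0, -0.1, 0.4]
opening: 0.0867
[[ 0.1285  0.9842  0.1221  0.562 ]
 [-0.6917  0.1772 -0.7001  0.3953]
 [-0.7106  0.0055  0.7035  0.1405]
 [ 0.      0.      0.      1.    ]] [-41.6166  49.9526 -25.2597  61.2874  45.9018 109.4339 -54.1176]
shift [ 0.0519 -0.3424 -0.4749] turn [-0.004   0.003   0.0022] tcp [0.5724 0.3268 0.0456]
```

View pics/w4c.png

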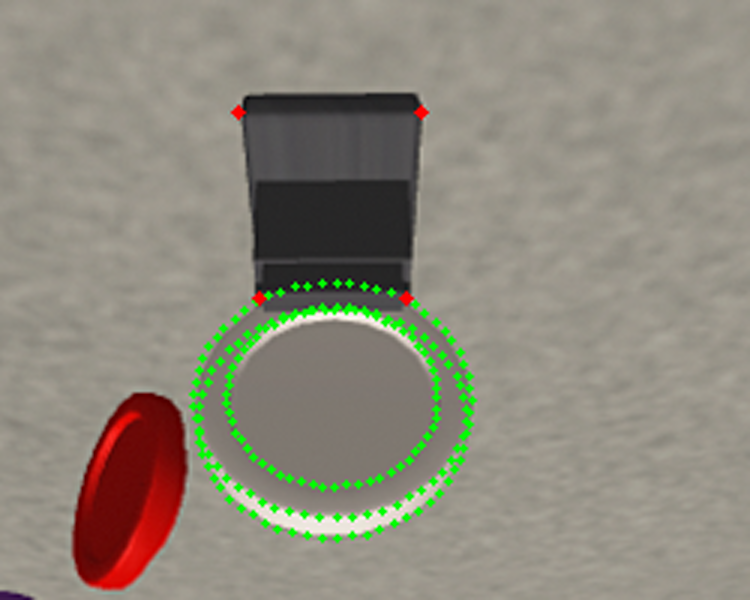

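```bash
python3 -m jog '[[87,0,0,-0.12,0,0,0],[87,0.01,-0.1,-0.23,0,0,0],[87,0.025,-0.2,-0.33,0,0,0],[87,0.04,-0.29,-0.43,0,0,0],[87,0.052,-0.342,-0.475,0,0,0],[87,0.052,-0.342,-0.475,0,0,0],[87,0.052,-0.342,-0.475,0,0,0]]'
python3 - <<'E'
from h import *
for i in range(3): f,K,E=cam('wrist')
cv2.imwrite('pics/w5.png',f[:,:,::-1]);print(ctrl.get_obs()['joints'],ctrl.get_obs()['wrist_force'])
y=[.9836,.1805,0];t=np.radians(45);xd=-AX*np.cos(t)-np.array([0,0,np.sin(t)])
delta(C,xd,y,0)
E
```

```text
time: 4.45
eef_pos: [0.5731, 0.3275, 0.0473]
orientation: [0.6, 45.4, -79.4]
wrist_force: [-0.9, 0.0, 0.6]
opening: 0.087
[-36.3861  50.1615 -24.8307  73.1374  46.8711  98.5704 -58.3254] [1.2449 0.1413 0.0599]
shift [-0.0001 -0.0089 -0.0056] turn [-0.0055  0.0037  0.0016] tcp [0.5724 0.3268 0.0456]
```

View pics/w5.png

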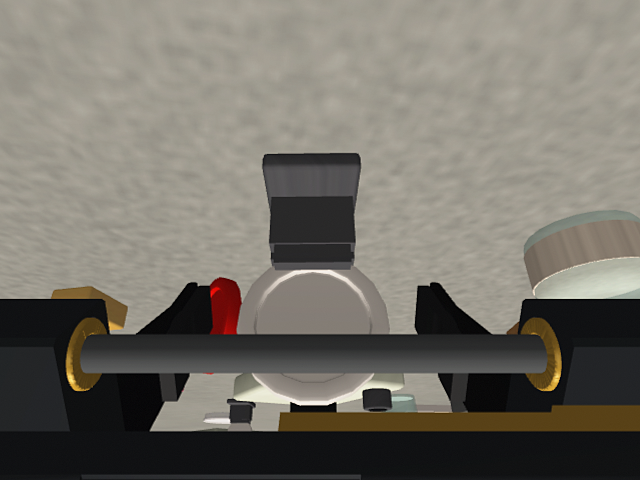

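```bash
python3 -m jog '[[45,0,-0.009,-0.006,0,0,0],[45,0,-0.009,-0.006,0,0,0],[45,0,-0.009,-0.006,0,0,0],[45,0,-0.009,-0.006,0,0,0],[45,0,-0.009,-0.006,0,0,0],[45,0,-0.009,-0.006,0,0,0]]' 25
```

```text
time: 5.2
eef_pos: [0.5724, 0.3267, 0.0454]
orientation: [0.6, 45.4, -79.3]
wrist_force: [-1.0, -0.4, -0.1]
opening: 0.0568
```

```bash
python3 -m jog '[[45,0,0,0,0,0,0],[45,0,0,0,0,0,0]]' 25
```

```text
time: 5.4
eef_pos: [0.5725, 0.3267, 0.0454]
orientation: [0.6, 45.4, -79.3]
wrist_force: [0.1, -0.1, -0.3]
opening: 0.057
```

```bash
python3 -m jog '[[45,0,0,0.04,0,0,0],[45,0,0,0.1,0,0,0],[45,0,0,0.2,0,0,0],[45,0,0,0.35,0,0,0],[45,0,0,0.5,0,0,0],[45,0,0,0.6,0,0,0],[45,0,0,0.6,0,0,0]]' 25
python3 - <<'E'
from h import *
for i in range(3): f,K,E=cam('wrist')
cv2.imwrite('pics/w6.png',f[:,:,::-1]);print(ctrl.get_obs()['joints'],ctrl.get_obs()['wrist_force']);print(toolT(ctrl.get_obs()))
f,K,E=cam('scene');crop(f,380,250,220,200,3,'pics/s6.png')
E
```

```text
time: 6.1
eef_pos: [0.5733, 0.3278, 0.17]
orientation: [1.0, 45.6, -79.1]
wrist_force: [-0.4, 0.2, -0.5]
opening: 0.0572
[-36.1297  43.3128 -25.5864  69.9009  45.7288 106.2074 -52.2628] [ 0.2896  0.6611 -0.7047]
[[ 0.1295  0.984   0.1226  0.5722]
 [-0.6903  0.1782 -0.7013  0.3266]
 [-0.7119  0.0062  0.7023  0.1649]
 [ 0.      0.      0.      1.    ]]
```

View pics/w6.png

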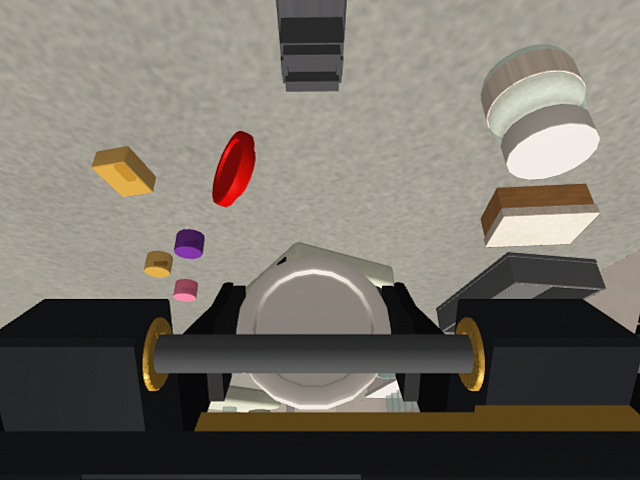

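View pics/s6.png

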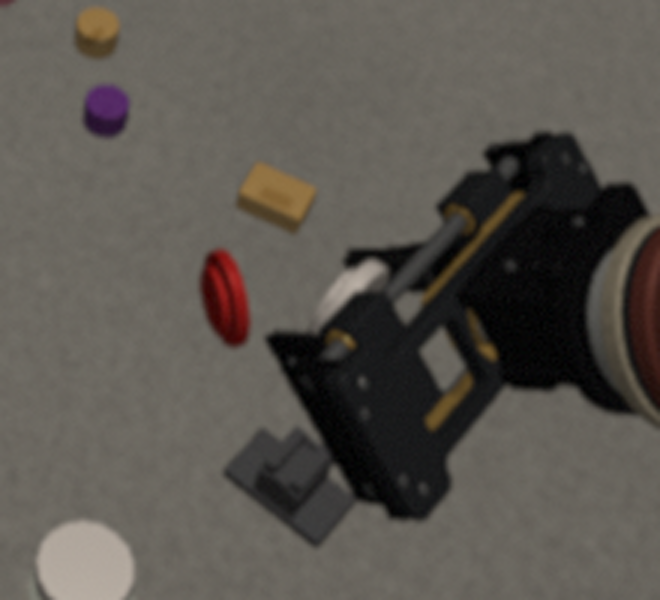

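```bash
python3 - <<'E'
from h import *
f,K,E=cam('top')
# seat + post
print('seat',at(K,E,300.5,232.3,.065),'post',at(K,E,285,211,.050))
S=np.array([.6315,-.016,.0695])
delta(S+[0,0,.12],[1,0,-1],[0,-1,0])
T=toolT(ctrl.get_obs());p,M=goal(S,[1,0,-1],[0,-1,0]);rv=R.from_matrix(M@T[:3,:3].T).as_rotvec()
for k in (.25,.5,.75): print((R.from_rotvec(rv*k).as_matrix()@T[:3,:3])[:,:2].T.round(2).tolist())
E
```

```text
seat [ 0.6306 -0.0168  0.065 ] post [0.6946 0.0265 0.05  ]
shift [ 0.3641 -1.7116  0.0595] turn [ 0.8915 -0.7406 -0.893 ] tcp [ 0.6449 -0.016   0.1761]
[[0.15, -0.47, -0.87], [0.94, -0.2, 0.28]]
[[0.29, -0.24, -0.93], [0.71, -0.6, 0.37]]
[[0.49, -0.06, -0.87], [0.36, -0.89, 0.27]]
```

```bash
python3 -m jog '[[45,0.02,-0.11,0.1,0.059,-0.049,-0.059],[45,0.05,-0.23,0.2,0.119,-0.099,-0.119],[45,0.07,-0.34,0.3,0.178,-0.148,-0.178],[45,0.1,-0.45,0.4,0.237,-0.197,-0.238],[45,0.12,-0.57,0.45,0.297,-0.247,-0.297],[45,0.14,-0.68,0.45,0.356,-0.296,-0.357],[45,0.17,-0.8,0.45,0.415,-0.345,-0.416],[45,0.19,-0.91,0.45,0.475,-0.395,-0.476]]' 25
python3 - <<'E'
from h import *
S=np.array([.6315,-.016,.0695])
delta(S+[-.03,0,.12],[1,0,-1],[0,-1,0]);print(ctrl.get_obs()['joints'])
E
```

```text
time: 7.15
eef_pos: [0.6103, 0.1424, 0.2536]
orientation: [99.9, 67.8, -33.5]
wrist_force: [-0.3, -0.2, -1.2]
opening: 0.057
shift [ 0.0232 -0.7921 -0.3875] turn [ 0.414  -0.3448 -0.4135] tcp [ 0.6149 -0.016   0.1761]
[ -8.521    7.599  -22.0636  98.0683  24.7829  66.6036 -81.886 ]
```

```bash
python3 -m jog '[[45,0,-0.11,0,0.055,-0.046,-0.055],[45,0,-0.23,0,0.11,-0.092,-0.11],[45,0,-0.34,0,0.166,-0.138,-0.165],[45,0,-0.45,0,0.22,-0.184,-0.22],[45,0,-0.57,0,0.276,-0.23,-0.275],[45,0,-0.68,0,0.33,-0.276,-0.33],[45,0,-0.79,0,0.386,-0.322,-0.386],[45,0,-0.79,0,0.414,-0.345,-0.413]]' 25
python3 - <<'E'
from h import *
for i in range(5): f,K,E=cam('wrist')
cv2.imwrite('pics/w7.png',f[:,:,::-1]);np.savez('w7.npz',K=K,E=E)
S=np.array([.6315,-.016,.0695])
delta(S+[-.03,0,.12],[1,0,-1],[0,-1,0]);print(ctrl.get_obs()['joints'],toolT(ctrl.get_obs()))
E
```

```text
time: 7.95
eef_pos: [0.6086, -0.0196, 0.2513]
orientation: [-179.7, 45.0, -0.2]
wrist_force: [-0.1, 1.0, -0.9]
opening: 0.0571
shift [ 0.0224 -0.0052 -0.387 ] turn [ 0.0011 -0.0006 -0.0019] tcp [ 0.6149 -0.016   0.1761]
[  5.3227 -13.2294  -8.7984 127.1921   2.3058  21.0327 -95.6856] [[ 0.7065  0.0028 -0.7077  0.6105]
 [ 0.0008 -1.     -0.0032 -0.015 ]
 [-0.7077  0.0017 -0.7065  0.2535]
 [ 0.      0.      0.      1.    ]]
```

View pics/w7.png

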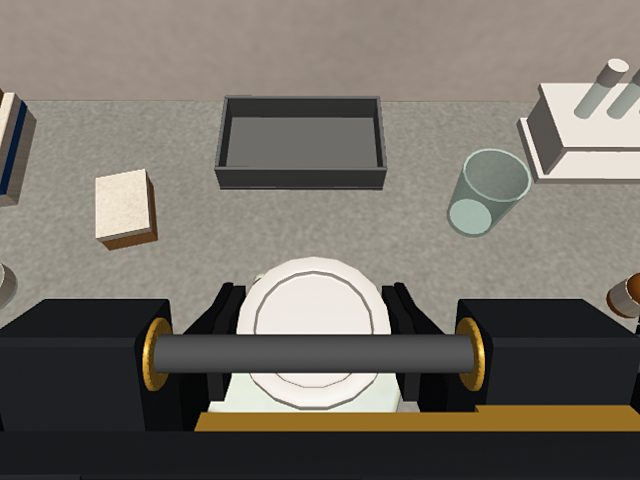

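```bash
python3 -m jog '[[45,-0.05,0,0.05,0,0.09,0],[45,-0.1,0,0.1,0,0.18,0],[45,-0.15,0,0.15,0,0.27,0],[45,-0.2,0,0.2,0,0.36,0],[45,-0.25,0,0.25,0,0.45,0],[45,-0.25,0,0.25,0,0.524,0],[45,-0.25,0,0.25,0,0.524,0],[45,-0.25,0,0.25,0,0.524,0]]' 25
python3 - <<'E'
from h import *
for i in range(5): f,K,E=cam('wrist')
cv2.imwrite('pics/w8.png',f[:,:,::-1]);np.savez('w8.npz',K=K,E=E,f=f)
print(ctrl.get_obs()['joints'],toolT(ctrl.get_obs()));print(E)
E
```

```text
time: 9.0
eef_pos: [0.5612, -0.0143, 0.3025]
orientation: [-30.2, 89.9, 150.1]
wrist_force: [-0.0, 0.4, -0.8]
opening: 0.0573
[  2.9614   7.1878  -6.6362  89.022    0.8013  83.8058 -93.5093] [[ 0.0005  0.0035 -1.      0.5599]
 [ 0.0006 -1.     -0.0035 -0.0149]
 [-1.     -0.0006 -0.0005  0.3042]
 [ 0.      0.      0.      1.    ]]
[[ 0.0045  0.9596  0.2814  0.6369]
 [-1.      0.0043  0.0016 -0.0145]
 [ 0.0003 -0.2814  0.9596  0.467 ]
 [ 0.      0.      0.      1.    ]]
```

View pics/w8.png

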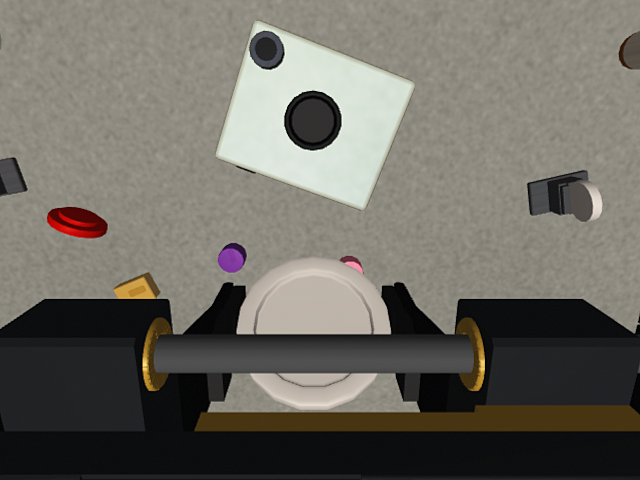

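```bash
python3 - <<'E'
from h import *
d=np.load('w8.npz');K,E,f=d['K'],d['E'],d['f']
c=ctrl.camera('wrist');M=c['mount']
g=cv2.cvtColor(f,cv2.COLOR_RGB2GRAY)
m=(g[70:170,265:365]<110).astype(np.uint8);n,l,s,cc=cv2.connectedComponentsWithStats(m)
i=1+np.argmax(s[1:,4]);print(s[i],cc[i]+[265,70])
cs,_=cv2.findContours((l==i).astype(np.uint8),0,1);el=cv2.fitEllipse(max(cs,key=len));print(el)
u=el[0][0]+265;v=el[0][1]+70;print('seat?',at(K,E,u,v,.065))
S=np.array([.6315,-.016,.065])
def fit(S):
  h=f.copy()
  for t in np.linspace(0,2*np.pi,48,endpoint=False):
    for r in(.027,.022):
      p=proj(K,E,S+[r*np.cos(t),r*np.sin(t),0]);q=((p-[260,65]+.5)*6).astype(int);yield q
h=cv2.resize(f[65:175,260:370],None,fx=5,fy=5,interpolation=2)
S=at(K,E,u,v,.065)
for t in np.linspace(0,2*np.pi,60,endpoint=False):
    for r,col in((.027,(255,0,0)),(.022,(0,255,0))):
      p=proj(K,E,S+[r*np.cos(t),r*np.sin(t),0]);cv2.circle(h,tuple(((p-[260,65]+.5)*5).astype(int)),1,col,-1)
# plate in hand
h2=f.copy();a=np.array([-1,0,-1])/2**.5;b=np.array([1,0,-1])/2**.5;y=np.array([0,1,0]);I=np.eye(4);Mi=M
for off in [0.]:
  for t in np.linspace(0,2*np.pi,60):
    for s_,r in((.0045,.029),(.0045,.022)):
      P=np.array([-.019,0,0])+a*s_+r*(y*np.cos(t)+b*np.sin(t));p=proj(K,M,P);cv2.circle(h2,tuple(p.round().astype(int)),1,(0,255,0),-1)
h2=cv2.resize(h2[240:430,220:410],None,fx=2.9,fy=2.9,interpolation=2)[:550]
h2=h2[:550,:250+0] if 0 else h2
cv2.imwrite('pics/w8s.png',h[:,:,::-1]);cv2.imwrite('pics/w8p.png',h2[:,:,::-1])
E
```

```text
[  19   21   57   59 2661] [312.3123 120.0485]
((47.30390167236328, 50.0466423034668), (56.24566650390625, 58.408164978027344), 178.80929565429688)
seat? [ 0.6342 -0.0138  0.065 ]
```

View pics/w8s.png

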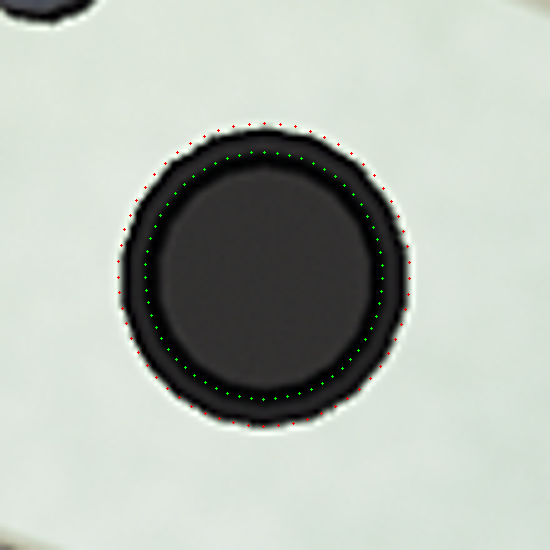

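View pics/w8p.png

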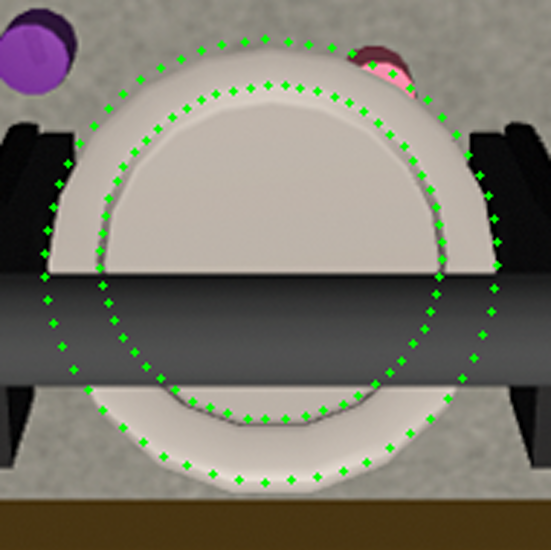

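```bash
python3 - <<'E'
from h import *
from scipy.optimize import least_squares
for n in('scene','top'):
    c=ctrl.camera(n);K,E=c['K'],c['extrinsics'];f=cv2.imread(f'pics/{n}0.png')
    S0=np.array([.632,-.0155]);p=proj(K,E,[*S0,.05]).astype(int)
    g=cv2.cvtColor(f,cv2.COLOR_BGR2GRAY).astype(float)
    x0,y0=p-22;w=g[y0:y0+44,x0:x0+44];w=cv2.resize(w,None,fx=8,fy=8,interpolation=cv2.INTER_LINEAR)
    bg=np.percentile(w,80);dk=np.percentile(w,3);m=(w<(bg+dk)/2).astype(np.uint8)
    nn,l,s,cc=cv2.connectedComponentsWithStats(m);i=l[176,176];mm=(l==i)
    def hull(S):
        pts=[]
        for z in(.065,.03):
            for t in np.linspace(0,2*np.pi,60):pts.append((proj(K,E,[S[0]+.027*np.cos(t),S[1]+.027*np.sin(t),z])-[x0,y0]+.5)*8)
        k=np.zeros(mm.shape,np.uint8);cv2.fillConvexPoly(k,cv2.convexHull(np.array(pts).astype(np.float32)).astype(int),1);return k
    b=None
    for dx in np.arange(-.006,.0061,.0005):
        for dy in np.arange(-.006,.0061,.0005):
            k=hull(S0+[dx,dy])>0;iou=(k&mm).sum()/(k|mm).sum()
            if b is None or iou>b[0]:b=(iou,S0+[dx,dy])
    print(n,b,mm.sum()/64)
# post check from wrist w8, base corners
E
```

```text
scene (np.float64(0.8888561956884207), array([ 0.634, -0.017])) 708.140625
top (np.float64(0.8925172919723329), array([ 0.632, -0.016])) 332.671875
```

```bash
python3 - <<'E'
from h import *
delta([.6335,-.015,.110],[1,0,-1],[0,-1,0])
E
```

```text
shift [ 0.434  -0.0001 -1.0374] turn [ 0.0004 -0.5237 -0.0022] tcp [ 0.6469 -0.015   0.0966]
```

```bash
python3 -m jog '[[45,0.06,0,-0.1,0,-0.09,0],[45,0.13,0,-0.2,0,-0.18,0],[45,0.2,0,-0.35,0,-0.27,0],[45,0.28,0,-0.5,0,-0.36,0],[45,0.36,0,-0.65,0,-0.45,-0.002],[45,0.434,0,-0.8,0,-0.524,-0.002],[45,0.434,0,-0.95,0,-0.524,-0.002],[45,0.434,0,-0.95,0,-0.524,-0.002]]' 25
python3 - <<'E'
from h import *
for i in range(5): f,K,E=cam('wrist')
delta([.6335,-.015,.085],[1,0,-1],[0,-1,0]);o=ctrl.get_obs();print(o['joints'],o['wrist_force'],o['opening'])
E
```

```text
time: 10.2
eef_pos: [0.6486, -0.0339, 0.1405]
orientation: [176.8, 46.4, -4.2]
wrist_force: [0.8, -1.6, -0.9]
opening: 0.0571
shift [-0.0128  0.0989 -0.3533] turn [ 0.0256 -0.0178  0.0239] tcp [ 0.6469 -0.015   0.0716]
[  15.521     1.6327  -19.7976  128.2815   42.7268    9.3669 -135.0131] [ 0.1048 -0.2878 -0.2146] 0.05694554479297583
```

```bash
python3 - <<'E'
from h import *
a=np.radians(50);h=np.array([np.cos(a),np.sin(a),0]);y=[np.sin(a),-np.cos(a),0]
s=np.radians(75)
delta([.6335,-.015,.19],h*np.cos(s)+np.array([0,0,-np.sin(s)]),y)
s=np.radians(75)
delta([.6335,-.015,.19],np.array([np.cos(s),0,-np.sin(s)]),[0,-1,0])
E
```

```text
shift [-0.0642  0.1177  0.1471] turn [-0.1155  0.324   0.5859] tcp [ 0.6367 -0.0112  0.1716]
shift [-0.0554  0.0989  0.1471] turn [0.0312 0.3312 0.0166] tcp [ 0.6384 -0.015   0.1716]
```

```bash
python3 -m jog '[[45,-0.02,0.03,0.15,0.007,0.09,0],[45,-0.04,0.06,0.3,0.015,0.18,0.01],[45,-0.05,0.1,0.3,0.03,0.27,0.02],[45,-0.06,0.1,0.3,0.03,0.33,0.02],[45,-0.06,0.1,0.3,0.03,0.33,0.02],[45,-0.06,0.1,0.3,0.03,0.33,0.02]]' 25
python3 - <<'E'
from h import *
a=np.radians(50);h=np.array([np.cos(a),np.sin(a),0]);y=[np.sin(a),-np.cos(a),0]
s=np.radians(65)
delta([.6335,-.015,.19],h*np.cos(s)+np.array([0,0,-np.sin(s)]),y);o=ctrl.get_obs();print(o['joints'])
E
```

```text
time: 11.05
eef_pos: [0.6398, -0.0135, 0.2044]
orientation: [-179.1, 74.8, 1.3]
wrist_force: [1.1, -0.1, -1.5]
opening: 0.057
shift [-0.0058  0.0235 -0.1583] turn [ 0.0478 -0.1079  0.5751] tcp [ 0.6387 -0.0088  0.1728]
[ 19.7676   9.5072 -25.2367 100.2964   5.9299  56.0318 -96.8935]
```

```bash
python3 -m jog '[[45,0,0,0,0.008,-0.018,0.095],[45,0,0.01,0,0.016,-0.036,0.19],[45,0,0.01,0,0.024,-0.054,0.285],[45,0,0.02,0,0.032,-0.072,0.38],[45,0,0.02,0,0.04,-0.09,0.475],[45,0,0.023,0,0.048,-0.108,0.575],[45,0,0.023,0,0.048,-0.108,0.575],[45,0,0.023,0,0.048,-0.108,0.575]]' 25
python3 - <<'E'
from h import *
a=np.radians(50);h=np.array([np.cos(a),np.sin(a),0]);y=[np.sin(a),-np.cos(a),0]
s=np.radians(45)
delta([.6335,-.015,.085],h*np.cos(s)+np.array([0,0,-np.sin(s)]),y);o=ctrl.get_obs();print(o['joints'])
E
```

```text
time: 11.85
eef_pos: [0.6397, -0.0086, 0.2045]
orientation: [-179.9, 65.0, 49.8]
wrist_force: [0.0, 1.5, -1.6]
opening: 0.0574
shift [ 0.0123  0.0193 -0.6646] turn [ 0.1772 -0.1501  0.0032] tcp [ 0.6421 -0.0047  0.0716]
[ 35.7959  12.3891 -30.5721 100.2581 -17.4274  56.0036 -25.5636]
```

```bash
python3 -m jog '[[45,0,0.01,-0.1,0.06,-0.05,0],[45,0.01,0.01,-0.2,0.12,-0.1,0],[45,0.012,0.019,-0.35,0.177,-0.15,0.003],[45,0.012,0.019,-0.5,0.177,-0.15,0.003],[45,0.012,0.019,-0.62,0.177,-0.15,0.003],[45,0.012,0.019,-0.66,0.177,-0.15,0.003],[45,0.012,0.019,-0.66,0.177,-0.15,0.003]]' 25
python3 - <<'E'
from h import *
for i in range(4): f,K,E=cam('wrist')
a=np.radians(50);h=np.array([np.cos(a),np.sin(a),0]);y=[np.sin(a),-np.cos(a),0]
s=np.radians(45)
delta([.6335,-.015,.085],h*np.cos(s)+np.array([0,0,-np.sin(s)]),y);o=ctrl.get_obs();print(o['joints'],o['wrist_force'])
f,K,E=cam('scene');crop(f,276,225,110,110,5,'pics/s9.png')
h=cv2.resize(f[225:335,276:386],None,fx=5,fy=5,interpolation=2)
def circ(c,r,col,n):
    for t in np.linspace(0,2*np.pi,n):
        p=proj(K,E,np.array(c)+[r*np.cos(t),r*np.sin(t),0]);cv2.circle(h,tuple(((p-[276,225]+.5)*5).astype(int)),1,col,-1)
circ([.6335,-.015,.0895],.029,(0,255,0),60);circ([.6335,-.015,.0805],.029,(0,255,0),60);circ([.6335,-.015,.065],.027,(255,0,0),60)
cv2.imwrite('pics/s9o.png',h[:,:,::-1])
f,K,E=cam('top');crop(f,260,180,90,90,6,'pics/t9.png')
E
```

```text
time: 12.55
eef_pos: [0.6417, -0.0036, 0.0721]
orientation: [-179.8, 45.1, 50.1]
wrist_force: [0.3, -0.1, 0.5]
opening: 0.0572
shift [-0.0046 -0.0008 -0.0131] turn [0.0011 0.0012 0.0001] tcp [ 0.6421 -0.0047  0.0716]
[ 50.562   25.2486 -36.9929 114.5327 -48.2298  36.4804  16.3336] [-0.4902  0.231   0.264 ]
```

View pics/s9.png

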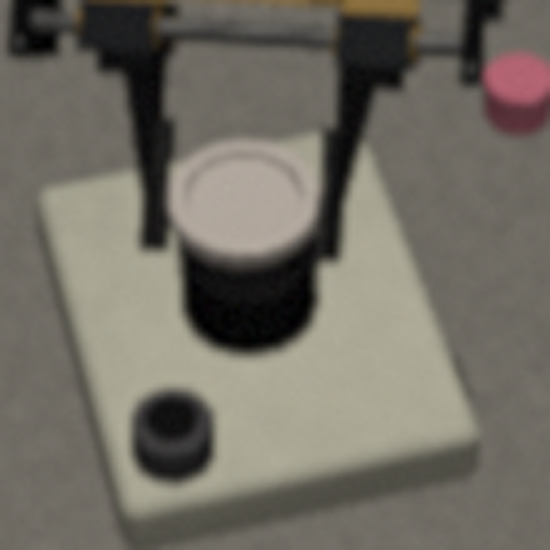

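View pics/s9o.png

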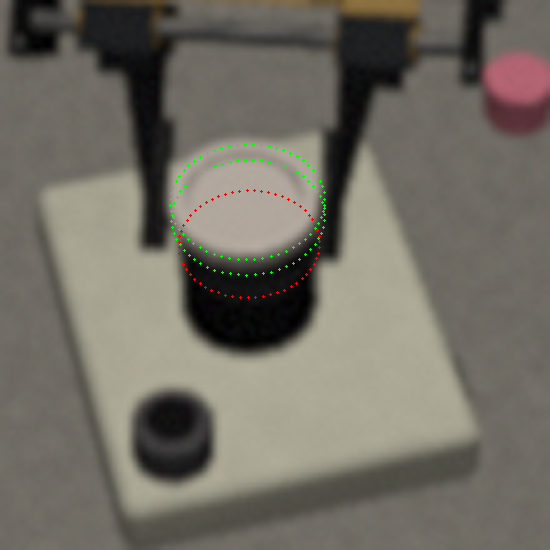

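View pics/t9.png

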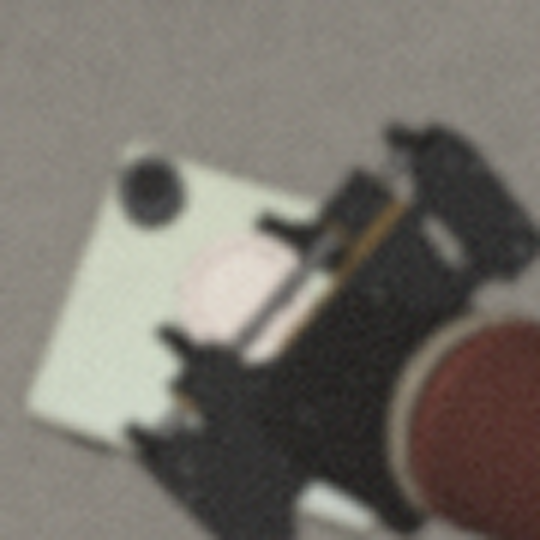

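```bash
python3 -m jog '[[45,-0.005,-0.003,-0.015,0,0,0],[45,-0.005,-0.003,-0.03,0,0,0],[45,-0.005,-0.003,-0.045,0,0,0],[45,-0.005,-0.003,-0.055,0,0,0],[45,-0.005,-0.003,-0.065,0,0,0],[45,-0.005,-0.003,-0.065,0,0,0],[45,-0.005,-0.003,-0.065,0,0,0]]' 25
python3 - <<'E'
from h import *
o=ctrl.get_obs();print(o['eef_pos'],o['wrist_force'],o['torque'])
E
```

```text
time: 13.55
eef_pos: [0.6418, -0.0054, 0.0607]
orientation: [179.8, 45.0, 49.9]
wrist_force: [-0.3, 0.5, -0.6]
opening: 0.0571
[ 0.6418 -0.0054  0.0607] [-0.3403  0.5027 -0.5555] [-0.6876  0.5331  0.0051]
```

```bash
python3 -m jog '[[45,0,0,-0.005,0,0,0],[45,0,0,-0.01,0,0,0],[45,0,0,-0.01,0,0,0],[45,0,0,-0.01,0,0,0]]' 25; python3 -c "
from h import *
o=ctrl.get_obs();print(o['eef_pos'],o['wrist_force'],o['torque'])"
```

```text
time: 13.95
eef_pos: [0.6421, -0.0052, 0.0591]
orientation: [179.8, 45.0, 49.9]
wrist_force: [0.3, 0.5, 2.5]
opening: 0.0573
[ 0.6421 -0.0052  0.0591] [0.3464 0.48   2.4725] [-0.2081  0.1598  0.0425]
```

```bash
cat > ov.py <<'E'
from h import *
import sys
c=eval(sys.argv[1]);name=sys.argv[2]
f,K,E=cam('scene');h=cv2.resize(f[235:315,286:366],None,fx=7,fy=7,interpolation=2);h0=h.copy()
for z,r,col in((.0045,.029,(0,255,0)),(.0045,.022,(0,255,0)),(-.0045,.029,(0,255,0))):
    for t in np.linspace(0,2*np.pi,60):
        p=proj(K,E,np.array(c)+[r*np.cos(t),r*np.sin(t),z]);cv2.circle(h,tuple(((p-[286,235]+.5)*7).astype(int)),1,col,-1)
cv2.imwrite(name,np.hstack([h0,h])[:,:,::-1][:, :, :] if 0 else cv2.resize(np.hstack([h0,h])[:,:,::-1],(800,400)))
E
python3 ov.py '[.633,-.0155,.0695]' pics/s10.png
```

```text
(no output)
```

View pics/s10.png

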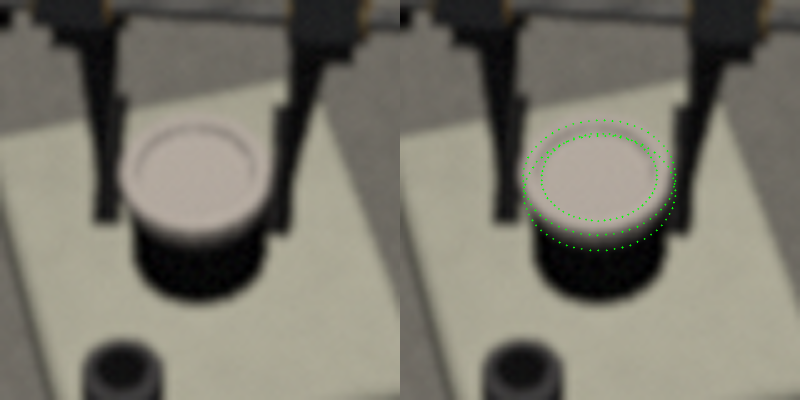

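```bash
python3 - <<'E'
from h import *
f,K,E=cam('scene')
for z in(.03,.048,.065,.0725,.077): print(z,proj(K,E,[.633,-.0155,z]))
for d in ([.001,0,0],[0,.001,0],[0,0,.001]): print(proj(K,E,np.array([.633,-.0155,.07])+d)-proj(K,E,[.633,-.0155,.07]))
g=cv2.cvtColor(f,cv2.COLOR_RGB2GRAY).astype(float)
# ring edges per row (dark->bright)
for r in range(283,295):
    s=g[r,300:356];s=cv2.resize(s[None],None,fx=10,fy=1)[0];m=np.where(s<75)[0];print(r,300+m.min()/10-.45,300+m.max()/10-.45,(600+(m.min()+m.max())/10)/2-.45)
for r in range(255,276,2):
    s=g[r,300:356];s=cv2.resize(s[None],None,fx=10,fy=1)[0];m=np.where(s>120)[0];m=m[(m>80)&(m<440)];print(r,(300+m.min()/10-.45,300+m.max()/10-.45,(600+(m.min()+m.max())/10)/2-.45) if len(m) else 0)
E
```

```text
0.03 [325.9048 284.6069]
0.048 [325.6783 278.6541]
0.065 [325.4596 272.9044]
0.0725 [325.3615 270.3273]
0.077 [325.3023 268.7689]
[-0.4342  0.2291]
[0.2931 0.3231]
[-0.0131 -0.3444]
283 312.45 338.55 325.5
284 312.45 338.55 325.5
285 312.55 338.55 325.55
286 312.55 338.25 325.40000000000003
287 312.75 337.85 325.3
288 313.25 337.55 325.40000000000003
289 313.75 337.15000000000003 325.45
290 314.25 336.45 325.35
291 315.05 335.45 325.25
292 316.15000000000003 334.35 325.25
293 317.55 332.65000000000003 325.1
294 319.65000000000003 330.75 325.2
255 (np.float64(317.25), np.float64(341.75), np.float64(329.5))
257 (np.float64(311.85), np.float64(339.85), np.float64(325.85))
259 (np.float64(311.15000000000003), np.float64(339.65000000000003), np.float64(325.40000000000003))
261 (np.float64(310.85), np.float64(339.65000000000003), np.float64(325.25))
263 (np.float64(310.65000000000003), np.float64(339.65000000000003), np.float64(325.15000000000003))
265 (np.float64(310.55), np.float64(339.85), np.float64(325.2))
267 (np.float64(310.05), np.float64(339.65000000000003), np.float64(324.85))
269 (np.float64(309.75), np.float64(339.45), np.float64(324.6))
271 (np.float64(309.95), np.float64(339.15000000000003), np.float64(324.55))
273 (np.float64(310.65000000000003), np.float64(338.65000000000003), np.float64(324.65000000000003))
275 (np.float64(311.35), np.float64(337.45), np.float64(324.40000000000003))
```

```bash
python3 -m jog '[[45,-0.002,0.001,0,0,0,0],[45,-0.004,0.003,0,0,0,0],[45,-0.004,0.003,-0.005,0,0,0],[45,-0.004,0.003,-0.01,0,0,0],[45,-0.004,0.003,-0.01,0,0,0]]' 25; python3 -c "
from h import *
o=ctrl.get_obs();print(o['eef_pos'],o['wrist_force'],o['torque'])"
```

```text
time: 14.55
eef_pos: [0.642, -0.0046, 0.0578]
orientation: [179.8, 44.9, 49.8]
wrist_force: [2.7, 1.0, 5.9]
opening: 0.0569
[ 0.642  -0.0046  0.0578] [2.7208 0.9631 5.8736] [ 0.0256 -0.5161 -0.2327]
```

```bash
python3 -m jog '[[45,0.003,0,0,0,0,0],[45,0.003,0,-0.004,0,0,0],[45,0.003,0,-0.008,0,0,0],[45,0.003,0,-0.008,0,0,0]]' 25; python3 -c "
from h import *
o=ctrl.get_obs();print(o['eef_pos'],o['wrist_force'],o['torque'])"; python3 ov.py '[.633,-.0155,.0695]' pics/s11.png
```

```text
time: 14.95
eef_pos: [0.6423, -0.0042, 0.0557]
orientation: [179.8, 44.9, 49.9]
wrist_force: [2.0, 1.8, -0.8]
opening: 0.0571
[ 0.6423 -0.0042  0.0557] [ 1.9859  1.8482 -0.7618] [-0.3663  0.1985 -0.0663]
```

View pics/s11.png

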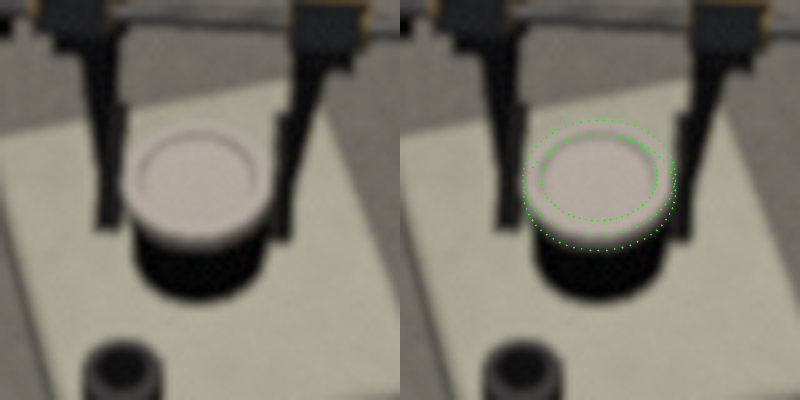

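```bash
python3 -m jog '[[45,0.002,0.002,-0.005,0,0,0],[45,0.002,0.002,-0.01,0,0,0],[45,0.002,0.002,-0.01,0,0,0],[45,0.002,0.002,-0.01,0,0,0]]' 25; python3 -c "
from h import *
o=ctrl.get_obs();print(o['eef_pos'],o['wrist_force'],o['torque'])"
```

```text
time: 15.4
eef_pos: [0.6431, -0.0038, 0.0548]
orientation: [179.8, 44.9, 49.9]
wrist_force: [-3.9, -1.5, 11.6]
opening: 0.0573
[ 0.6431 -0.0038  0.0548] [-3.8647 -1.4987 11.5735] [0.7874 0.1327 0.4231]
```

```bash
python3 -m jog '[[45,0,0,0.004,0,0,0],[58,0,0,0.004,0,0,0],[62,0,0,0.004,0,0,0],[66,0,0,0.004,0,0,0],[75,0,0,0.004,0,0,0],[75,0,0,0.004,0,0,0]]' 10; python3 -c "
from h import *
for i in range(3): f,K,E=cam('wrist')
cv2.imwrite('pics/w11.png',f[:,:,::-1])
o=ctrl.get_obs();print(o['eef_pos'],o['wrist_force'],o['torque'])"; python3 ov.py '[.633,-.0155,.0695]' pics/s12.png
```

```text
time: 16.0
eef_pos: [0.6431, -0.0037, 0.0555]
orientation: [179.8, 44.9, 49.9]
wrist_force: [0.1, -0.1, 0.3]
opening: 0.0719
[ 0.6431 -0.0038  0.0556] [-0.7877 -0.1365 -0.9319] [-0.6146  0.4435 -0.0118]
```

View pics/s12.png

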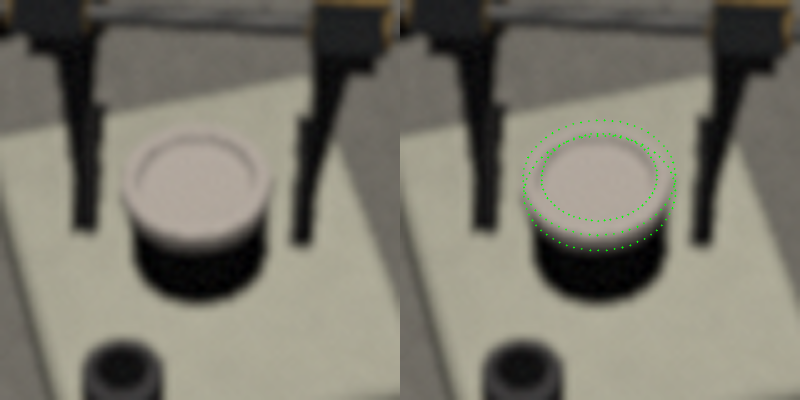

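View pics/w11.png

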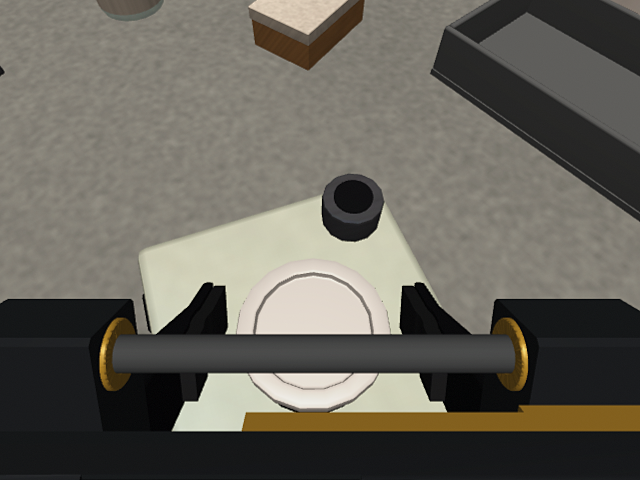

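```bash
python3 -m jog '[[87,-0.03,-0.035,0.045,0,0,0],[87,-0.09,-0.108,0.14,0,0,0],[87,-0.18,-0.217,0.28,0,0,0],[87,-0.27,-0.325,0.425,0,0,0],[87,-0.35,-0.33,0.6,0,0,0],[87,-0.4,-0.33,0.75,0,0,0],[87,-0.4,-0.33,0.75,0,0,0]]' 10; python3 -c "
from h import *
for i in range(3): f,K,E=cam('wrist')
cv2.imwrite('pics/w12.png',f[:,:,::-1]);np.savez('w12.npz',K=K,E=E,f=f)
o=ctrl.get_obs();print(o['eef_pos'],o['joints'])"
```

```text
time: 16.9
eef_pos: [0.5635, -0.0715, 0.2098]
orientation: [179.3, 44.9, 49.4]
wrist_force: [0.1, 0.1, -0.8]
opening: 0.087
[ 0.5628 -0.0701  0.2055] [ 62.2684   8.0879 -34.9304 114.4779 -47.9267  58.3586  14.1406]
```

View pics/w12.png

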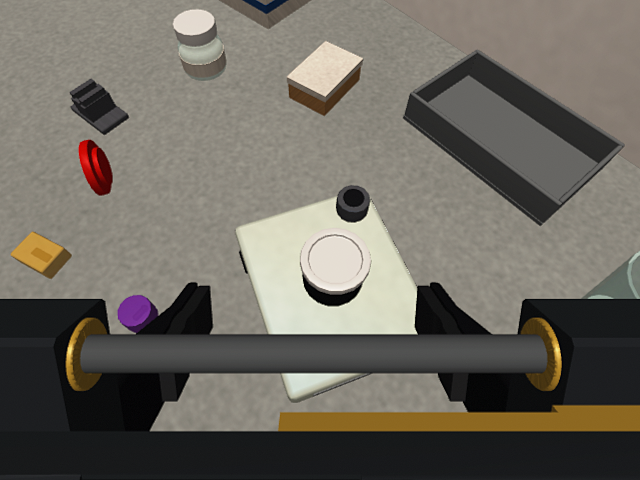

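```bash
python3 - <<'E'
from h import *
d=np.load('w12.npz');K,E,f=d['K'],d['E'],d['f']
g=cv2.cvtColor(f,cv2.COLOR_RGB2GRAY);s=cv2.resize(f[220:310,290:380],None,fx=6,fy=6,interpolation=2);h=s.copy()
C=[.6335,-.0145,.0695]
for z,r,col in((.0045,.029,(0,200,0)),(.0045,.022,(0,200,0)),(-.0045,.029,(0,0,255)),(-.0045,.027,(255,0,0))):
  for t in np.linspace(0,2*np.pi,70):
    p=proj(K,E,np.array(C)+[r*np.cos(t),r*np.sin(t),z]);cv2.circle(h,tuple(((p-[290,220]+.5)*6).astype(int)),1,col,-1)
cv2.imwrite('pics/w12c.png',cv2.resize(np.hstack([s,h])[:,:,::-1],(800,400),interpolation=3))
E
```

```text
(no output)
```

View pics/w12c.png

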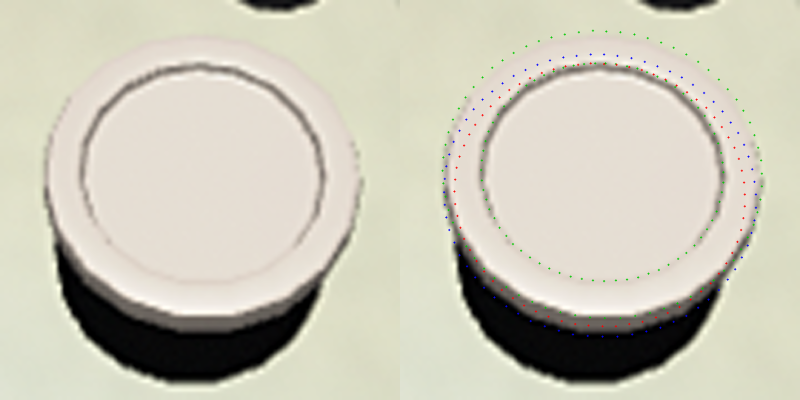

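```bash
python3 - <<'E'
from h import *
delta([.44,-.035,.24],[0,0,-1],[1,0,0])
E
```

```text
shift [-0.6138  0.1755  0.0777] turn [-0.5019  0.1848  0.4401] tcp [ 0.44  -0.035  0.221]
```

```bash
python3 -m jog '[[87,-0.08,0.02,0.06,-0.063,0.023,0.055],[87,-0.16,0.04,0.1,-0.126,0.046,0.11],[87,-0.24,0.07,0.1,-0.19,0.07,0.165],[87,-0.32,0.09,0.1,-0.25,0.092,0.22],[87,-0.4,0.11,0.1,-0.314,0.115,0.275],[87,-0.48,0.13,0.1,-0.376,0.138,0.33],[87,-0.56,0.155,0.1,-0.44,0.162,0.385],[87,-0.614,0.175,0.1,-0.502,0.185,0.44]]' 10
python3 -m jog '[[87,0,0,0,0,0,0],[87,0,0,0,0,0,0]]'
python3 - <<'E'
from h import *
for i in range(5): f,K,E=cam('wrist')
cv2.imwrite('pics/w13.png',f[:,:,::-1]);np.savez('w13.npz',K=K,E=E,f=f)
print(toolT(ctrl.get_obs()),ctrl.get_obs()['joints'])
E
```

```text
time: 17.85
eef_pos: [0.4392, -0.0349, 0.225]
orientation: [-34.2, 89.7, -124.0]
wrist_force: [0.3, 0.2, 0.2]
opening: 0.0871
time: 18.05
eef_pos: [0.439, -0.0343, 0.2241]
orientation: [-69.2, 89.8, -159.0]
wrist_force: [0.1, -1.0, -0.3]
opening: 0.0868
[[-0.0029  1.      0.0007  0.4391]
 [-0.0021  0.0007 -1.     -0.0359]
 [-1.     -0.0029  0.0021  0.2246]
 [ 0.      0.      0.      1.    ]] [ 48.8419  -4.6045 -46.6396 109.0524  -3.3446  74.2988   3.2518]
```

View pics/w13.png

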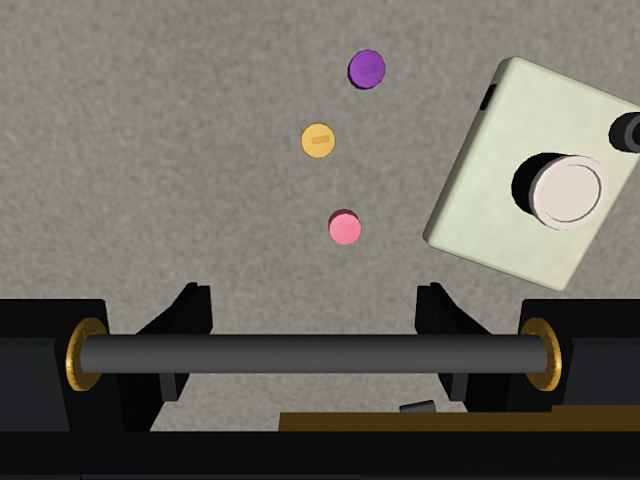

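```bash
python3 - <<'E'
from h import *
d=np.load('w13.npz');K,E,f=d['K'],d['E'],d['f']
hsv=cv2.cvtColor(f,cv2.COLOR_RGB2HSV)
def b(lo,hi,x0,y0,x1,y1,z):
    m=cv2.inRange(hsv,lo,hi)[y0:y1,x0:x1];m=cv2.morphologyEx(m,3,np.ones((9,9)));n,l,s,c=cv2.connectedComponentsWithStats(m);i=1+np.argmax(s[1:,4]);u=c[i]+[x0,y0];print(s[i],u,at(K,E,*u,z))
b((12,80,80),(30,255,255),280,100,360,180,.022)
b((120,80,40),(160,255,255),330,40,400,100,.02)
b((160,60,80),(179,255,255),320,200,370,255,.02)
print('plate rim', at(K,E,566.5,192.5,.074))
p=at(K,E,318,140,.022);delta([p[0],p[1],.08],[0,0,-1],[1,0,0])
E
```

```text
[ 21  23  35  36 971] [317.7096 140.1504] [0.4419 0.0217 0.022 ]
[  18   10   37   39 1150] [365.8852  69.2191] [0.4812 0.0783 0.02  ]
[  8   9  34  36 931] [344.0408 226.623 ] [ 0.4662 -0.055   0.02  ]
plate rim [ 0.6301 -0.0138  0.074 ]
shift [ 0.0155  0.2887 -0.8178] turn [ 0.0014 -0.0019 -0.0005] tcp [0.4422 0.0219 0.061 ]
```

```bash
python3 -m jog '[[60,0.005,0.1,-0.1,0,0,0],[60,0.015,0.2,-0.25,0,0,0],[60,0.015,0.288,-0.4,0,0,0],[60,0.015,0.288,-0.6,0,0,0],[60,0.015,0.288,-0.75,0,0,0],[60,0.015,0.288,-0.75,0,0,0],[60,0.015,0.288,-0.75,0,0,0]]' 10
python3 - <<'E'
from h import *
for i in range(3): f,K,E=cam('wrist')
h=f.copy()
for z in(.022,0):
  for t in np.linspace(0,2*np.pi,50):
    p=proj(K,E,[.442+.015*np.cos(t),.0217+.015*np.sin(t),z]);cv2.circle(h,tuple(p.round().astype(int)),1,(0,255,0),-1)
cv2.imwrite('pics/w14.png',h[:,:,::-1])
print(toolT(ctrl.get_obs()),ctrl.get_obs()['joints']);delta([.442,.0217,.0265],[0,0,-1],[1,0,0])
E
```

```text
time: 19.0
eef_pos: [0.4421, 0.0217, 0.075]
orientation: [-79.1, 89.8, -169.1]
wrist_force: [-0.1, -0.6, -0.4]
opening: 0.0604
[[-0.0002  1.     -0.0002  0.4434]
 [-0.0025 -0.0002 -1.      0.0215]
 [-1.     -0.0002  0.0025  0.0762]
 [ 0.      0.      0.      1.    ]] [ 42.2153   7.8977 -52.8269 119.1319   7.7249  56.3574 -14.6631]
shift [-0.0071  0.0012 -0.3437] turn [ 0.0017 -0.0002  0.0001] tcp [0.442  0.0217 0.0075]
```

View pics/w14.png

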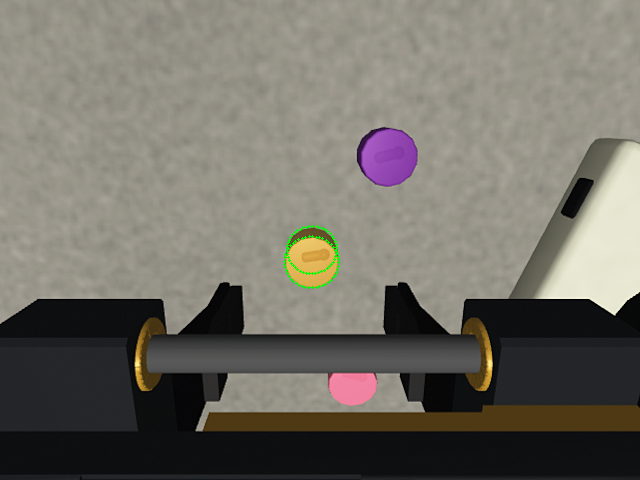

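```bash
python3 -m jog '[[60,-0.004,0,-0.12,0,0,0],[60,-0.007,0.001,-0.24,0,0,0],[60,-0.007,0.001,-0.32,0,0,0],[60,-0.007,0.001,-0.344,0,0,0],[60,-0.007,0.001,-0.344,0,0,0],[60,-0.007,0.001,-0.344,0,0,0]]' 10; python3 -c "
from h import *
o=ctrl.get_obs();print(o['eef_pos'],o['wrist_force'])"
```

```text
time: 19.75
eef_pos: [0.443, 0.0216, 0.0086]
orientation: [27.5, 89.8, -62.6]
wrist_force: [-0.6, -1.1, 0.1]
opening: 0.0602
[0.443  0.0216 0.0086] [-0.5951 -1.1013  0.0672]
```

```bash
python3 -m jog '[[20,-0.003,0,0,0,0,0],[20,-0.003,0,0,0,0,0],[20,-0.003,0,0,0,0,0],[20,-0.003,0,0,0,0,0],[20,-0.003,0,0,0,0,0],[20,-0.003,0,0,0,0,0],[20,-0.003,0,0,0,0,0],[20,-0.003,0,0,0,0,0]]' 15
```

```text
time: 20.55
eef_pos: [0.4424, 0.0216, 0.0087]
orientation: [27.2, 89.8, -62.8]
wrist_force: [-0.8, -1.1, 3.0]
opening: 0.029
```

```bash
python3 -m jog '[[20,0,0,0.1,0,0,0],[20,0,0,0.25,0,0,0],[20,0,0,0.45,0,0,0],[20,0,0,0.65,0,0,0],[20,0,0,0.85,0,0,0],[20,0,0,0.85,0,0,0]]' 15
python3 - <<'E'
from h import *
o=ctrl.get_obs();print(o['eef_pos'],o['joints'])
delta([.633,-.0145,.019+.0086+.071+.04],[0,0,-1],[1,0,0])
f,K,E=cam('wrist');cv2.imwrite('pics/w15.png',f[:,:,::-1])
E
```

```text
time: 21.15
eef_pos: [0.4452, 0.0219, 0.1834]
orientation: [62.0, 89.4, -28.0]
wrist_force: [0.4, -0.6, -1.3]
opening: 0.0293
[0.4452 0.0219 0.1834] [ 47.1359  -2.1111 -53.6534 112.1393  -1.4734  68.6413  -5.9982]
shift [ 0.939  -0.1821 -0.3188] turn [0.0032 0.0059 0.0003] tcp [ 0.633  -0.0145  0.1196]
```

View pics/w15.png

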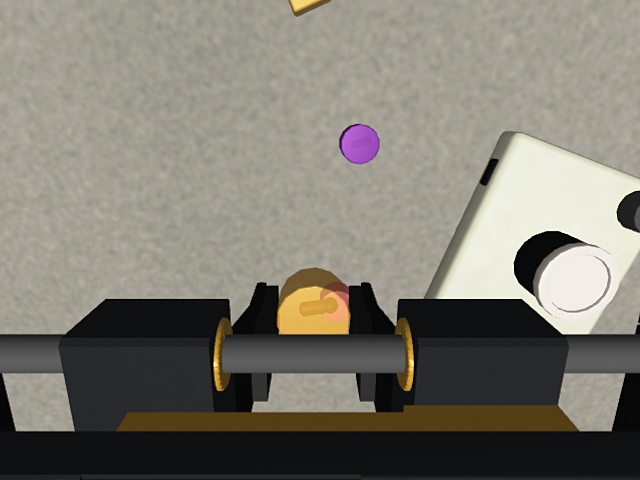

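```bash
python3 -m jog '[[20,0.15,-0.03,0,0,0,0],[20,0.35,-0.07,0,0,0,0],[20,0.55,-0.1,0,0,0,0],[20,0.75,-0.14,0,0.003,0.006,0],[20,0.939,-0.182,0,0.003,0.006,0],[20,0.939,-0.182,-0.1,0.003,0.006,0],[20,0.939,-0.182,-0.22,0.003,0.006,0],[20,0.939,-0.182,-0.22,0.003,0.006,0]]' 15
python3 - <<'E'
from h import *
for i in range(4): f,K,E=cam('wrist')
cv2.imwrite('pics/w16.png',f[:,:,::-1])
o=ctrl.get_obs();print(o['eef_pos'],o['joints'],o['wrist_force'],o['opening'])
delta([.633,-.0145,.019+.0086+.071],[0,0,-1],[1,0,0])
f,K,E=cam('scene');crop(f,286,215,80,80,7,'pics/s16.png')
E
```

```text
time: 22.0
eef_pos: [0.6292, -0.0148, 0.1319]
orientation: [-95.0, 89.4, 175.0]
wrist_force: [-1.1, 0.4, -0.5]
opening: 0.0294
[ 0.6321 -0.0147  0.1378] [ 34.5128  28.3811 -49.5921  90.4414  22.3873  71.756  -18.8578] [ 0.2644 -0.0047 -0.2668] 0.02932125467662013
shift [ 0.0047  0.0008 -0.2912] turn [ 0.0001 -0.0013  0.0004] tcp [ 0.633  -0.0145  0.0796]
```

View pics/s16.png

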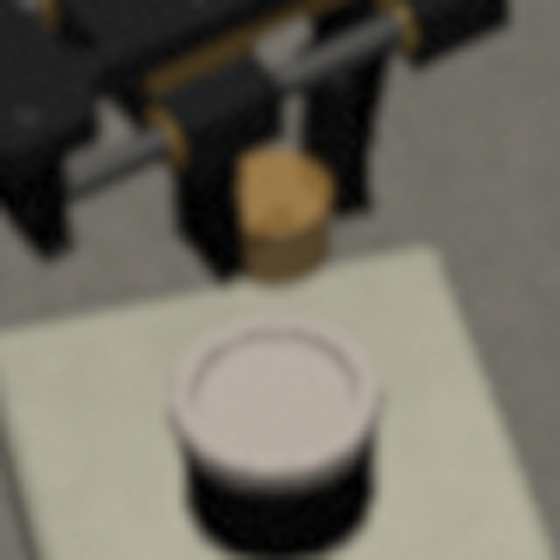

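View pics/w16.png

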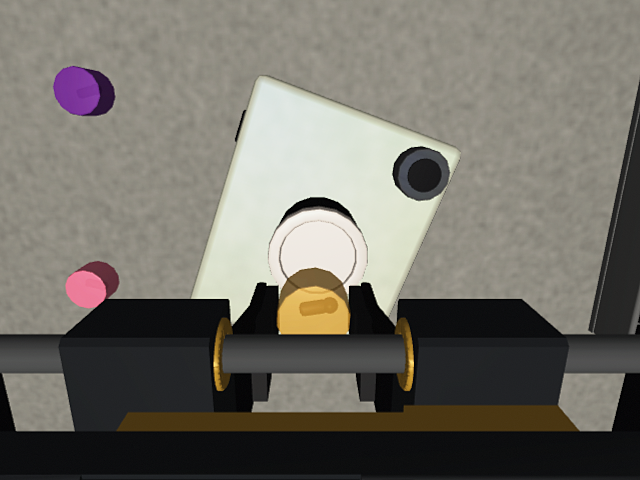

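```bash
python3 -m jog '[[20,0.004,0.001,-0.08,0,0,0],[20,0.004,0.001,-0.17,0,0,0],[20,0.004,0.001,-0.24,0,0,0],[20,0.004,0.001,-0.26,0,0,0],[20,0.004,0.001,-0.27,0,0,0],[20,0.004,0.001,-0.275,0,0,0],[20,0.004,0.001,-0.275,0,0,0]]' 15
python3 - <<'E'
from h import *
for i in range(2): f,K,E=cam('wrist')
o=ctrl.get_obs();print(o['eef_pos'],o['wrist_force'],o['opening'])
f,K,E=cam('scene');crop(f,286,215,80,80,7,'pics/s17.png')
E
```

```text
time: 22.95
eef_pos: [0.6333, -0.0144, 0.0835]
orientation: [-73.0, 90.0, -163.0]
wrist_force: [0.6, 0.1, -0.3]
opening: 0.0296
[ 0.6334 -0.0145  0.0836] [ 0.1644  0.0339 -0.1277] 0.029212791920123486
```

View pics/s17.png

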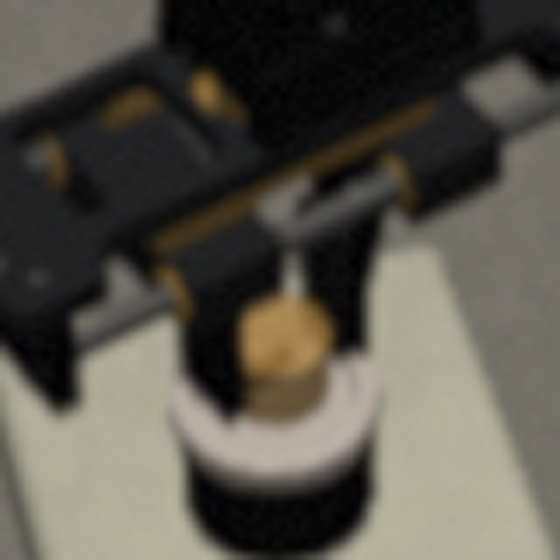

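Centred over the well, about 4 mm up. Now I lower in small steps until contact.

```bash
python3 -m jog '[[20,0,0,-0.005,0,0,0],[20,0,0,-0.01,0,0,0],[20,0,0,-0.015,0,0,0],[20,0,0,-0.015,0,0,0],[20,0,0,-0.015,0,0,0]]' 15
python3 -m jog '[[20,0,0,-0.004,0,0,0],[20,0,0,-0.007,0,0,0],[20,0,0,-0.007,0,0,0],[20,0,0,-0.007,0,0,0]]' 15; python3 -c "
from h import *
o=ctrl.get_obs();print(o['eef_pos'],o['wrist_force'])"
```

```text
time: 23.6
eef_pos: [0.6333, -0.0145, 0.0806]
orientation: [-59.1, 90.0, -149.1]
wrist_force: [-0.2, -0.5, -0.3]
opening: 0.0293
time: 24.0
eef_pos: [0.6334, -0.0144, 0.0798]
orientation: [-36.1, 90.0, -126.1]
wrist_force: [-2.2, -0.6, 6.2]
opening: 0.0295
[ 0.6334 -0.0144  0.0798] [-2.1945 -0.5982  6.2086]
```

```bash
python3 -m jog '[[20,0,0,0.002,0,0,0],[30,0,0,0.002,0,0,0],[33,0,0,0.002,0,0,0],[36,0,0,0.002,0,0,0],[42,0,0,0.002,0,0,0],[46,0,0,0.002,0,0,0],[46,0,0,0.002,0,0,0]]' 5
python3 - <<'E'
from h import *
f,K,E=cam('scene');crop(f,286,215,80,80,7,'pics/s18.png')
E
```

```text
time: 24.7
eef_pos: [0.6334, -0.0144, 0.0802]
orientation: [-35.5, 90.0, -125.6]
wrist_force: [0.7, -0.2, 0.3]
opening: 0.0446
```

View pics/s18.png

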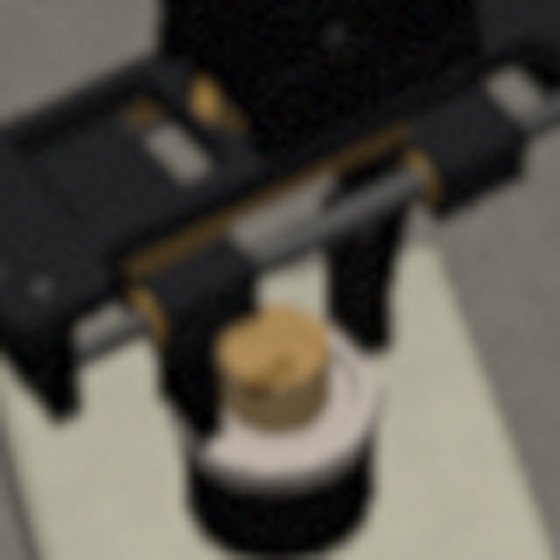

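```bash
python3 -m jog '[[52,0,0,0.05,0,0,0],[60,0,0,0.15,0,0,0],[60,0,0,0.35,0,0,0],[60,0,0,0.55,0,0,0],[60,0,-0.2,0.75,0,0,0],[60,0,-0.45,0.75,0,0,0],[60,0,-0.45,0.75,0,0,0]]' 5
python3 - <<'E'
from h import *
for i in range(4): f,K,E=cam('wrist')
cv2.imwrite('pics/w19.png',f[:,:,::-1]);crop(f,240,60,160,160,3.5,'pics/w19c.png')
g,K2,E2=cam('scene');crop(g,286,215,80,80,7,'pics/s19.png');cv2.imwrite('pics/s19f.png',g[:,:,::-1])
f=cv2.cvtColor(f,cv2.COLOR_RGB2HSV);m=cv2.inRange(f,(12,80,80),(30,255,255));n,l,s,c=cv2.connectedComponentsWithStats(m);i=1+np.argmax(s[1:,4]);print(s[i],c[i],at(K,E,*c[i],.09))
E
```

```text
time: 25.45
eef_pos: [0.6339, -0.1128, 0.2321]
orientation: [22.0, 89.7, -68.5]
wrist_force: [-0.7, -0.4, -1.1]
opening: 0.0599
[ 292   74   43   46 1500] [313.1793  96.412 ] [ 0.633 -0.014  0.09 ]
```

View pics/w19.png

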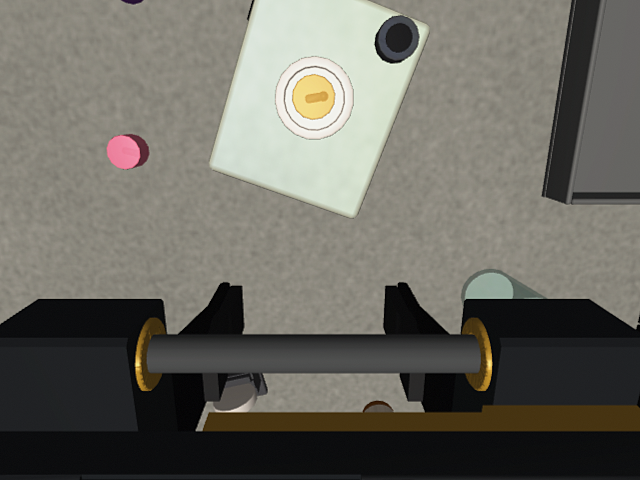

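View pics/s19.png

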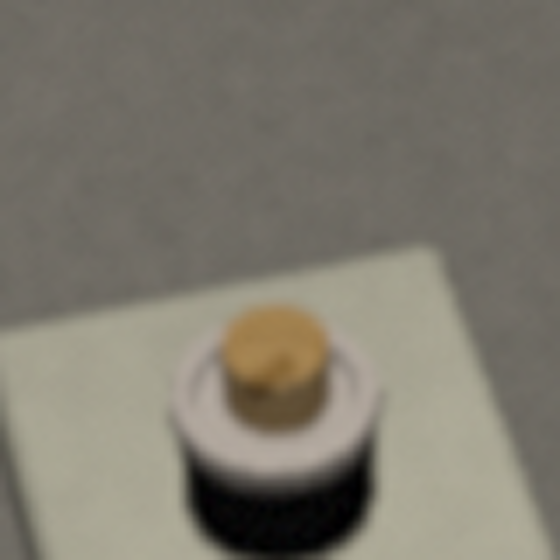

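View pics/s19f.png

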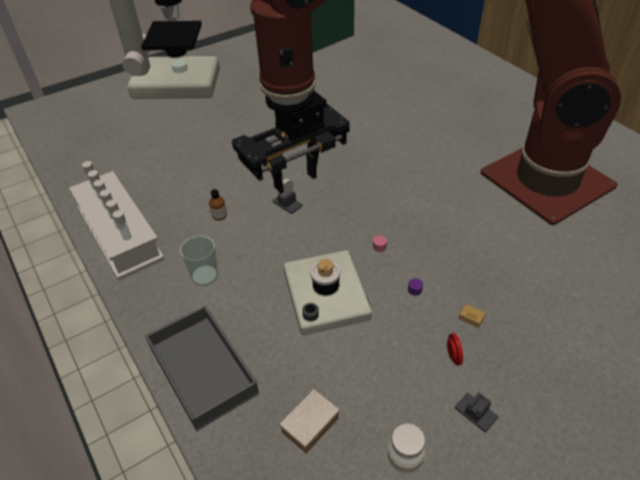

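```bash
python3 -c "
from plant import ctrl
print(ctrl.finish_job())"
```

```text
the job is handed in; nothing more can be done
None
```

The larger white plate is on the black ring seat, collar down and well up, and the amber puck stands in its well. I handed the job in at about 26 s of the 66 s allowed.

**Plate:** I gripped it across the rim with the tool at 45° and lifted it straight out of the stand. My first approach to the seat brought the wrist near a joint limit and the pose drifted, so I backed off and came in from another side. On the way down the collar caught the ring edge with about 6 N. A shift of under 1 mm freed it, and it then dropped about 4–5 mm, which is the collar's length. It stopped firmly at 11.6 N, and I released it there.

**Puck:** I took the amber one, not the pink or purple. It touched the well floor with 6 N at the predicted height (0.0798 m against 0.0796 m), and I opened the fingers there.

**Last checks:**
- **Level and centred:** the pictures show the plate level and central on the ring. I measured the puck at (0.633, -0.014), about the middle of the well.
- **Other items:** in the scene view they all show where they were at the start.
- **Robot clear:** the gripper was clear of everything, with the tool tip at a height of 0.23 m.
- **Disagreement:** the cameras differed by up to about 3 mm on where the seat is, so my main evidence that the plate is fully home is that drop and firm stop.

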